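# Lay out a latch set for the fitter

## Task

Lay out the latch set on the grey board: stand the brass housing in the middle of the round cork pad with the black rubber bump stop, dome up, centred on top of it, and lay the longest of the three chromed escutcheons flat on the oblong cork pad, centred and lengthwise along it. Lay the blued steel pawl flat on the board midway between the two pads, on the line joining their centres and with its length along that line, and lay the shortest escutcheon flat directly behind the pawl (on the side away from the robot), midway between the pawl and the board's far edge. Leave the middle-sized escutcheon where it lies.

Things in the scene. Friction and masses are not known exactly. Their poses are not given: they have to be found in the camera images.
- housing_c (a point): Brass detent spring housing, an upright solid cylinder of 44 mm diameter and 40 mm height with a foot flange of 48 mm diameter in its lowest 5 to 7 mm and a flat top; about 0.22 kg. Starts upright on the bench. The point is its centre, 20 mm above its underside; z up along its axis.
- stop_c (a point): Black rubber bump stop, upright, 36 mm in diameter with straight sides up to 20 mm, rounding to a dome of 20 mm flat at 28 mm height; flat underside; about 0.04 kg. Starts dome up on the bench. The point is on its axis 14 mm above its underside; z up.
- pawl_c (a point): Blued (near-black) steel latch pawl, a flat hooked lever 88 mm long (its own x, from -44 to +44 mm), 24 mm wide (its own y) with straight parallel flanks from x = -32 to +24 mm, 12 mm thick; rounded pivot end with a pale pivot hole mark at -x, narrower hook at +x; about 0.11 kg, lies flat on the bench. The point is the middle of its length and width, 6 mm above its underside; z up.
- esc_long_c (a point): The longest of three chromed oval door handle escutcheons, alike but for length: a solid flat stadium 120 mm long (its own x), 46 mm wide (its own y; straight parallel long sides), 12 mm thick, with a dark slot shape printed on top; lies flat on the bench. The point is its centre, 6 mm above its underside; z up. About 0.16 kg. To be laid on the oblong pad.
- esc_mid_c (a point): The middle-sized of three chromed oval door handle escutcheons, alike but for length: a solid flat stadium 94 mm long (its own x), 46 mm wide (its own y; straight parallel long sides), 12 mm thick, with a dark slot shape printed on top; lies flat on the bench. The point is its centre, 6 mm above its underside; z up. To be left alone.
- esc_short_c (a point): The shortest of three chromed oval door handle escutcheons, alike but for length: a solid flat stadium 68 mm long (its own x), 46 mm wide (its own y; straight parallel long sides), 12 mm thick, with a dark slot shape printed on top; lies flat on the bench. The point is its centre, 6 mm above its underside; z up. About 0.09 kg. To be laid behind the pawl, at any heading.
- board_mid (a point): Grey layout board, fixed, 170 x 350 x 6 mm (own x, y; top 6 mm above the bench). The point is the centre of its top face, midway between the pads; z up, +x away from the robot (yaw within 0.2 rad). Its far edge is 85 mm along +x; the shortest escutcheon's place is 49 mm along +x. Pad centres lie 110 mm off along +y and -y; which pad is on which side differs each start.
- round_pad_top (a point): Round cork pad of 70 mm diameter, 10 mm thick, fixed on the board. The point is the centre of its top face, 16 mm above the bench; z up.
- long_pad_top (a point): Oblong cork pad 140 mm long (its own x) by 60 mm wide (its own y), 10 mm thick, fixed on the board with its length across the line between the pads. The point is the centre of its top face, 16 mm above the bench; z up.

How it is judged:
At the end, for the whole second after the job is handed in: Housing upright, 10 mm from round pad centre; stop dome up on it, 10 mm; long escutcheon flat on its pad, 12 mm, 0.2 rad; pawl flat, 15 mm from midway, 0.25 rad; short escutcheon flat on the board 34 to 63 mm behind board centre, 15 mm sideways; middle one within 20 mm of its start; all still (horizontal distance between housing_c and round_pad_top below 0.01 m and z of housing_c in the frame of round_pad_top between 0.015 and 0.025 m and angle between each of housing_c, esc_long_c, pawl_c, esc_short_c's own z axis and vertical below 0.1 rad and horizontal distance between stop_c and housing_c below 0.01 m and z of stop_c in the frame of housing_c between 0.029 and 0.039 m and angle between stop_c's own z axis and vertical below 0.12 rad and horizontal distance between esc_long_c and long_pad_top below 0.012 m and z of esc_long_c in the frame of long_pad_top between 0.003 and 0.01 m and angle between the x axis of esc_long_c and the x axis of long_pad_top, either way round below 0.2 rad and horizontal distance between pawl_c and board_mid below 0.015 m and z of pawl_c in the frame of board_mid between 0.003 and 0.01 m and linear speed of each of housing, stop, esc_long, pawl, esc_short below 0.02 m/s and angular speed of each of housing, stop, esc_long, pawl, esc_short below 0.2 rad/s and angle between the x axis of pawl_c and the y axis of board_mid, either way round below 0.25 rad and x of esc_short_c in the frame of board_mid between 0.034 and 0.063 m and y of esc_short_c in the frame of board_mid between -0.015 and 0.015 m and z of esc_short_c in the frame of board_mid between 0.003 and 0.01 m and distance of esc_mid_c from where it was at the start of the episode below 0.02 m); the robot touches nothing.
It fails at once if the middle-sized escutcheon is moved by more than 30 mm (distance of esc_mid_c from where it was at the start of the episode above 0.03 m).
It also fails if it takes over 109 s, if anything falls off the work surface, if the arm or the gripper's body presses on something with over 40 N, if the wrist force passes 120 N, or if a joint passes its speed limit or range.

## Robot

A 6-joint arm with a two-finger parallel gripper is mounted at the origin on the work surface. World frame = base frame: x ahead of the robot, y to its left, z up, the work surface at z = 0. Lengths are in m, angles in rad, forces in N, time in s.
With the tool pointing down it reaches from about 0.25 to 0.775 m from the base axis. Payload 4 kg.
Tool frame: the origin (TCP) lies on the mounting face of the last link; the fingertips stand 173 mm ahead of it and the grasp point (between the pads) lies 155 mm ahead of it; z points along the fingers, y is the line along which they close (so a half turn about z gives the same grasp; the last joint's range is limited). The gripper opens to 85 mm and grips with 20 to 120 N. Pads are 22 mm wide; open, the fingers measure 114 mm over their backs; the gripper's body (76 mm by 85 mm) begins 54 mm behind the grasp point. The pads swing forward as they close: fully open they stand 13 mm farther back than shut.
Start: joints at [-0.103, 0.087, 1.371, -0, 1.684, -0.103], TCP at [0.55, -0, 0.405] pointing down, gripper open.
Joint ranges: [-3.1, 3.1], [-0.76, 2.03], [0.27, 2.55], [-1.08, 4.22], [0.17, 2.65], [-2.57, 2.57]. Speed limits (rad/s): [2.79, 2.79, 3.14, 3.14, 3.14, 3.14].

## Interface

Orientations are given as a rotation vector (axis times angle).
In Python, from bench import robot, viewer, job gives the robot as it stands.
- The arm moves only by the tool move_arm, never from a script. Its argument "deltas" is a list of rows, each an object of numbers: "x", "y", "z": the shift along the tool's x, y, z in m; "twist": the turn about the tool's z in rad; "gripper": the opening, from -1 (shut) to 1 (fully open). A call has 1 to 5 rows; each row shifts and turns the commanded pose from where the row before left it, along the tool's axes as they then stand; what a row does not reach is not made up. A row lasts 1/10 s, in which the tool goes at most 50 mm and 8.59 degrees, less where a joint would pass 70% of its speed; a pose out of reach is approached as far as the arm can. A call is refused whole if a number of a shift passes 0.05 or a number of a turn 0.15, either way. A call with a gripper value outside its range is refused whole. The fingers move at their own pace and stop on an object; the grip force is fixed at half the most. Time passes only in rows, so rows that do not move let the fingers close. It gives the time, the measured TCP pose, the force, the opening and the grip force at its end, in the units of the state.
- robot.read_state(): the state, without advancing time (a new reading comes with each control period).
- viewer.capture(name): name is "scene" or "side" or "wrist"; returns the picture (400x640x3 uint8, blue, green, red); there is no depth.
- viewer.get_calibration(name): a dict with "mtx" (3x3 intrinsics, pixels), "k1" (the pictures are not rectified: a ray, as slopes to the right and down, at radius r is drawn at 1 + k1 r^2 times it, then the intrinsics apply), "xyz" and "rotation" of the camera in the world. Camera axes: x right, y down, z forward; pixel columns grow to the right and rows downward; lengths in m; the calibration is good to about 2 mm. A picture is of the moment at which its call begins: read the wrist's pose just before it. get_calibration takes no time and is no camera call; for the wrist camera it gives the pose at the moment of the call.
- job.job_done(): hands the job in; it is judged then, once.
The state is a dict: "time": time; "joints": joint angles; "dq": joint speeds; "joint_efforts": joint torques, N m; "tcp_pos": TCP position; "orientation": TCP orientation; "contact_force": force on the tool from outside, world axes, zero at the start; "torque": the same for the moment, N m; "finger_gap": opening from 0.0 (shut) to 1.0 (fully open); "gripper_force": force on a finger pad.
Only numpy, scipy, OpenCV 4.12 (cv2) and the standard library are available. Lean on these libraries where they do the work, as an engineer would, in place of code of your own. Each camera call takes 0.05 s, during which the arm holds its last target. There are 200 camera calls.

## Working session

There is one attempt and no reset: what is moved stays moved. The work goes in short steps, Python scripts to look and compute and a tool call to move; the robot and the scene stay as the last step left them, time stands still between calls to the robot, and variables do not carry over. Pictures are saved under pics/ and viewed, at most 17 in all, crops included, and the job is handed in when it is done.

Besides the shell and the picture viewer there is one more tool, called after ">>>" in YAML: its name, and indented under it one key for each argument. move_arm: Moves the arm, as the interface text tells. Its arguments: {"type":"object","properties":{"deltas":{"type":"array","items":{"type":"object","properties":{"x":{"type":"number"},"y":{"type":"number"},"z":{"type":"number"},"twist":{"type":"number"},"gripper":{"type":"number"}}}}},"required":["deltas"]}

```bash
mkdir -p pics; ls
python3 - <<'E'
from bench import robot, viewer
import cv2
s=robot.read_state(); print({k:s[k] for k in('time','tcp_pos','orientation','finger_gap')})
for n in("scene","side","wrist"):
    c=viewer.get_calibration(n); print(n,c)
    cv2.imwrite(f'pics/{n}0.png',viewer.capture(n))
E
```

```text
pics
{'time': 0.0, 'tcp_pos': array([5.49887262e-01, 1.15635697e-05, 4.03521339e-01]), 'orientation': array([-2.22017400e+00, -2.22024806e+00,  2.20117170e-03]), 'finger_gap': 0.9986857379032466}
scene {'mtx': array([[419.746727  ,   0.        , 318.69320634],
       [  0.        , 419.746727  , 199.26956695],
       [  0.        ,   0.        ,   1.        ]]), 'k1': -0.015603967382881927, 'xyz': array([1.03797934, 0.43077514, 0.84958797]), 'rotation': array([-1.07039974, -2.48307801,  0.90188428])}
side {'mtx': array([[434.4274234 ,   0.        , 316.54717806],
       [  0.        , 434.4274234 , 201.95365422],
       [  0.        ,   0.        ,   1.        ]]), 'k1': -0.04638561025489206, 'xyz': array([ 0.31691894, -0.62687106,  0.77088738]), 'rotation': array([-2.37238364,  0.38786138, -0.16925945])}
wrist {'mtx': array([[302.00210155,   0.        , 320.64156872],
       [  0.        , 302.00210155, 199.79582186],
       [  0.        ,   0.        ,   1.        ]]), 'k1': -0.04566765409413705, 'xyz': array([0.54970381, 0.06997947, 0.37351963]), 'rotation': array([ 2.86026183e+00, -1.16536090e-04, -2.33016039e-03])}
```

View pics/scene0.png

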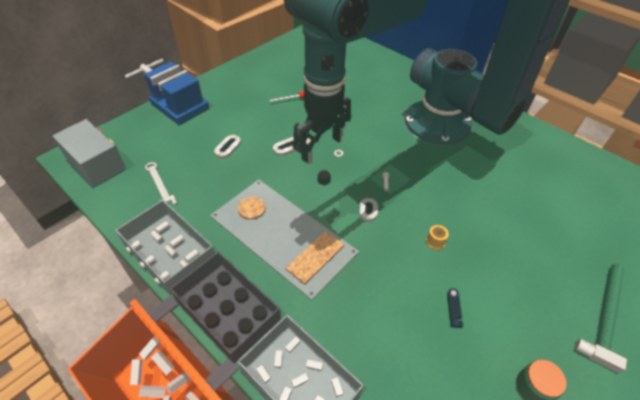

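View pics/side0.png

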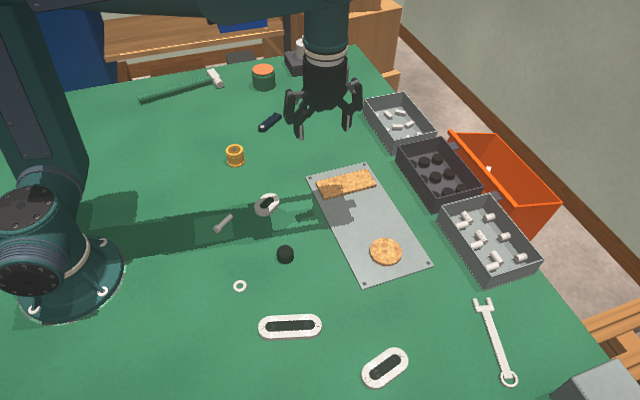

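View pics/wrist0.png

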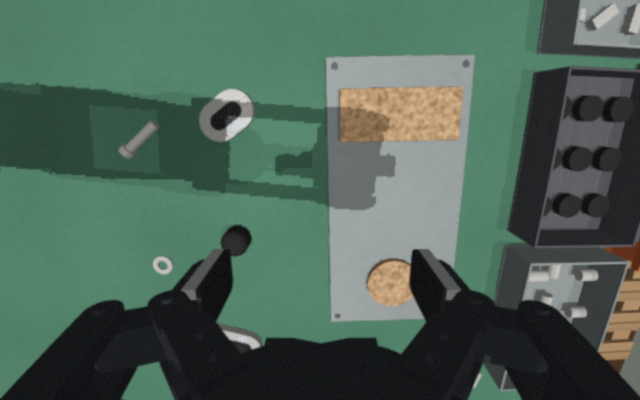

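```bash
cat > h.py <<'E'
import numpy as np, cv2
from scipy.spatial.transform import Rotation as R
from bench import robot, viewer
def shot(n):
    c=viewer.get_calibration(n); return viewer.capture(n),c
def ray(c,uv):
    uv=np.atleast_2d(np.asarray(uv,float)); K=c['mtx']
    d=np.c_[(uv[:,0]-K[0,2])/K[0,0],(uv[:,1]-K[1,2])/K[1,1]]
    p=d.copy()
    for _ in range(8): p=d/(1+c['k1']*(p**2).sum(1,keepdims=True))
    return R.from_rotvec(c['rotation']).apply(np.c_[p,np.ones(len(p))])
def cast(c,uv,z):
    v=ray(c,uv); o=np.asarray(c['xyz']); return (o+v*((z-o[2])/v[:,2:]))[:,:2]
def pix(c,P):
    q=R.from_rotvec(c['rotation']).inv().apply(np.atleast_2d(P)-c['xyz']); p=q[:,:2]/q[:,2:]
    p=p*(1+c['k1']*(p**2).sum(1,keepdims=True)); K=c['mtx']; return p*[K[0,0],K[1,1]]+K[:2,2]
def mask(im,kind):
    h=cv2.cvtColor(im,cv2.COLOR_BGR2HSV).astype(int); H,S,V=h[...,0],h[...,1],h[...,2]
    green=(H>60)&(H<90)&(S>80)
    m={'chrome':(S<60)&(V>110),'board':(S<70)&(V>60)&(V<185),'cork':(H<25)&(S>60)&(V>90),'brass':(H>10)&(H<32)&(S>110)&(V>60),
       'dark':(V<70)&~green,'nongreen':~green}[kind]
    return (m*255).astype(np.uint8)
def blob(m,uv,r=60,close=1):
    """component nearest to uv within a window; returns its hull points"""
    u,v=map(int,uv); k=np.zeros_like(m); k[max(v-r,0):v+r,max(u-r,0):u+r]=255; m=m&k
    m=cv2.morphologyEx(m,cv2.MORPH_CLOSE,np.ones((close,close),np.uint8))
    cs,_=cv2.findContours(m,cv2.RETR_EXTERNAL,cv2.CHAIN_APPROX_NONE)
    cs=[c for c in cs if cv2.contourArea(c)>30]
    c=min(cs,key=lambda c:-cv2.pointPolygonTest(c,(float(u),float(v)),True))
    return cv2.convexHull(c)[:,0,:]
def fit(c,hull,z):
    w=cast(c,hull,z)*1000; (cx,cy),(a,b),t=cv2.minAreaRect(w.astype(np.float32))
    if a<b: a,b,t=b,a,t+90
    M=cv2.moments(w.astype(np.float32).reshape(-1,1,2)); cen=(M['m10']/M['m00'],M['m01']/M['m00'])
    return np.round([cx,cy,a,b,(t+90)%180-90,*cen],1)
E
python3 - <<'E'
from h import *
c=viewer.get_calibration('side'); im=cv2.imread('pics/side0.png')
for n,k,uv,z,r in [('long','chrome',(262,326),.006,50),('mid','chrome',(366,372),.006,40),('short','chrome',(258,205),.006,25),
  ('housing','brass',(235,160),.02,25),('stop','dark',(285,254),.014,20),('pawl','dark',(268,124),.006,22),
  ('round','cork',(386,250),.013,35),('oblong','cork',(350,184),.013,45),('board','board',(370,210),.006,110)]:
    try: print(n,fit(c,blob(mask(im,k),uv,r,1 if n!='board' else 9),z))
    except Exception as e: print(n,e)
c=viewer.get_calibration('scene'); im=cv2.imread('pics/scene0.png')
for n,k,uv,z,r in [('housing','brass',(438,240),.02,25),('stop','dark',(324,178),.014,14),('pawl','dark',(455,308),.006,28),('mid','chrome',(219,150),.006,25),
  ('round','cork',(251,208),.013,25),('oblong','cork',(310,262),.013,45),('board','board',(250,230),.006,100)]:
    try: print(n,fit(c,blob(mask(im,k),uv,r,1),z))
    except Exception as e: print(n,e)
E
```

```text
long [ 392.9 -249.2  101.9   52.5  -15.4  394.2 -249.5]
mid [ 539.8 -381.4   98.3   49.6   15.8  538.6 -381.3]
short [440.6  67.9  75.2  51.6  38.7 439.8  68.1]
housing [401.5 249.7  90.1  44.3  83.3 401.2 249.1]
stop [438.4 -92.7  45.8  33.3  80.9 438.3 -92.8]
pawl [528.8 368.5  90.   26.2  24.3 523.  368.3]
round [ 646.9 -152.2   73.4   67.2   66.4  646.4 -151.8]
oblong [640.5  67.5 143.   67.1   1.8 641.   67.6]
board [643.  -42.8 352.2 171.3 -88.4 643.  -42.8]
housing [400.7 249.   75.   44.5  16.1 400.5 248.9]
stop [441.2 -85.8  41.5  27.4  43.  441.7 -86.2]
pawl min() iterable argument is empty
mid [ 538.4 -382.9  105.5   56.7   15.8  538.4 -383.4]
round [ 648.  -150.3   69.6   68.2   43.8  647.5 -150.1]
oblong [640.9  69.4 144.3  63.2   1.5 641.3  69.3]
board [644.6 -40.5 354.4 176.2 -88.5 645.6 -42.3]
```

>>> move_arm:
  deltas:
    - {"x":0.023,"y":-0.037,"z":0.037,"gripper":1}
    - {"x":0.023,"y":-0.037,"z":0.037,"gripper":1}
    - {"x":0.022,"y":-0.036,"z":0.036,"gripper":1}
    - {"gripper":1,"twist":0.149}
    - {"gripper":1,"twist":0.149}

```text
validation failed for argument at $.de...
```

>>> move_arm:
  deltas:
    - {"gripper":1,"twist":0.149}
    - {"gripper":1,"twist":0.149}
    - {"gripper":1,"twist":0.149}
    - {"gripper":1,"twist":0.149}
    - {"gripper":1}

```text
validation failed for argument at $.de...
```

```bash
cat >> h.py <<'E'
def pose():
    s=robot.read_state(); M=R.from_rotvec(s['orientation']).as_matrix()
    return np.array(s['tcp_pos']),M,np.degrees(np.arctan2(M[1,1],M[0,1])),s
def togo(x,y,z,close):
    """mm targets, close = yaw (deg) wanted of the closing line"""
    p,M,yaw,s=pose(); d=M.T@(np.array([x,y,z])/1000-p); t=(yaw-close+90)%180-90
    print('t%.1f'%s['time'],'at',np.round(p*1000,1),'yaw %.1f'%yaw,'gap %.2f'%s['finger_gap'],'tilt',np.round(M[:,2],3),'q6 %.2f'%s['joints'][5])
    print('  go tool xyz',np.round(d,4),'twist %.3f'%np.radians(t))
E
python3 - <<'E'
from h import *
im,c=shot('wrist'); cv2.imwrite('pics/w1.png',im)
uv=pix(c,[[.440,.068,.006]])[0]; print(uv)
p=cv2.circle(im.copy(),tuple(map(int,uv)),3,(0,0,255),-1);cv2.imwrite('pics/w1.png',p)
togo(440,68,172.5,-51.3)
m=mask(im,'chrome')
try:print(fit(c,blob(m,uv+[0,0],90,9),.006))
except Exception as e: print(e)
E
```

```text
[228.15622814 114.97936646]
t0.2 at [549.9  -0.  404. ] yaw -0.0 gap 1.00 tilt [-0.001  0.    -1.   ] q6 -0.10
  go tool xyz [ 0.068  -0.1096  0.2316] twist 0.895
[438.4  67.4  68.8  49.4  42.3 438.   68. ]
```

View pics/w1.png

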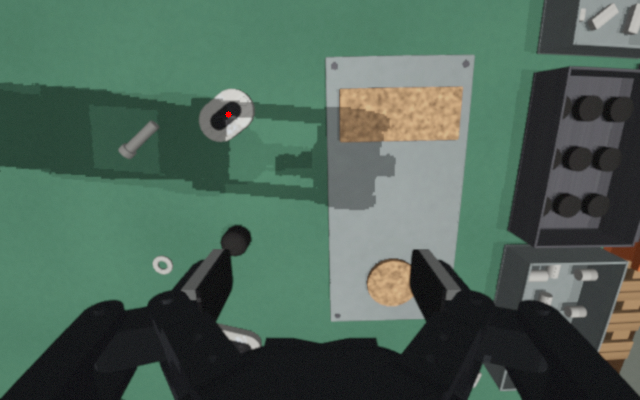

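The wrist view (arm not moved yet) shows the short escutcheon at pixel (226,115), agreeing with the estimate. The move was refused, so I'll try giving all the fields.

>>> move_arm:
  deltas:
    - {"x":0.023,"y":-0.037,"z":0.037,"twist":0,"gripper":1}
    - {"x":0.023,"y":-0.037,"z":0.037,"twist":0,"gripper":1}
    - {"x":0.022,"y":-0.037,"z":0.036,"twist":0,"gripper":1}

```text
time: 0.5
tcp_pos: [0.4512, 0.0603, 0.3066]
orientation: [-2.222, -2.221, -0.0]
contact_force: [-0.1, -0.4, -0.5]
finger_gap: 1.0
gripper_force: 0.0
```

>>> move_arm:
  deltas:
    - {"x":0,"y":0,"z":0,"twist":0.148,"gripper":1}
    - {"x":0,"y":0,"z":0,"twist":0.148,"gripper":1}
    - {"x":0,"y":0,"z":0,"twist":0.148,"gripper":1}
    - {"x":0,"y":0,"z":0,"twist":0.148,"gripper":1}
    - {"x":0,"y":0,"z":0,"twist":0.148,"gripper":1}

```text
time: 1.0
tcp_pos: [0.4521, 0.0599, 0.3077]
orientation: [-2.878, -1.259, 0.0]
contact_force: [0.7, -0.2, 0.2]
finger_gap: 1.0
gripper_force: 0.0
```

>>> move_arm:
  deltas:
    - {"x":0,"y":0,"z":0,"twist":0.148,"gripper":1}
    - {"x":0,"y":0,"z":0,"twist":0,"gripper":1}
    - {"x":0,"y":0,"z":0,"twist":0,"gripper":1}

```text
time: 1.3
tcp_pos: [0.4522, 0.0598, 0.3078]
orientation: [-2.959, -1.056, 0.0]
contact_force: [-0.6, -0.3, 0.2]
finger_gap: 1.002
gripper_force: 0.0
```

Run:
```python
from h import *
im,c=shot('wrist')
uv=pix(c,[[.439,.068,.006]])[0]; print(uv)
p=cv2.circle(im.copy(),tuple(map(int,uv)),3,(0,0,255),-1);cv2.imwrite('pics/w2.png',p)
m=mask(im,'chrome')
f=fit(c,blob(m,uv,110,9),.006);print(f)
togo(f[0],f[1],172.5,f[4]-90)
```

```text
[304.4720646  196.34858315]
[436.4  66.7  70.6  48.3  35.8 436.4  66.4]
t1.4 at [452.3  59.8 307.8] yaw -50.7 gap 1.00 tilt [-0. -0. -1.] q6 0.89
  go tool xyz [-0.0079 -0.0153  0.1353] twist 0.061
```

View pics/w2.png

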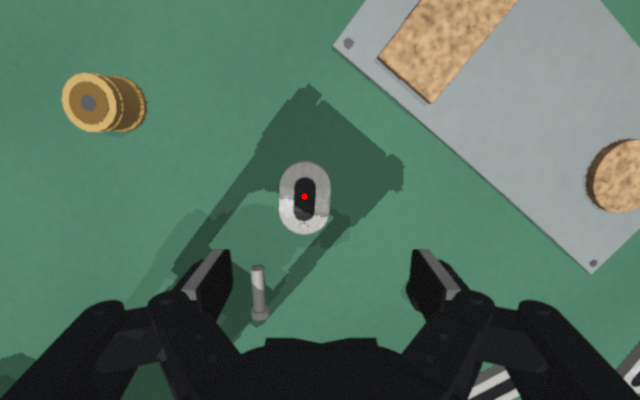

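The short escutcheon is upright in the image, centred at (304,198), already aligned with the gripper; the bolt at (260,290) is clear of the fingers.

>>> move_arm:
  deltas:
    - {"x":-0.006,"y":-0.015,"z":0.02,"twist":0,"gripper":1}
    - {"x":0,"y":0,"z":0.03,"twist":0,"gripper":1}
    - {"x":0,"y":0,"z":0.03,"twist":0,"gripper":1}
    - {"x":0,"y":0,"z":0.03,"twist":0,"gripper":1}
    - {"x":0,"y":0,"z":0.0,"twist":0,"gripper":1}

```text
time: 1.85
tcp_pos: [0.4359, 0.0676, 0.1937]
orientation: [-2.956, -1.053, 0.015]
contact_force: [-0.4, -0.5, -0.7]
finger_gap: 1.0
gripper_force: 0.0
```

Run:
```python
s=open('h.py').read()
s=s.replace("    return np.round([cx,cy,a,b,(t+90)%180-90,*cen],1)","""    C=np.degrees(.5*np.arctan2(2*M['mu11'],M['mu20']-M['mu02']))
    return np.round([cx,cy,a,b,(t+90)%180-90,*cen,C],1)""")
open('h.py','w').write(s)
from h import *
togo(438,67.5,172.5,-50.7)
```

```text
t1.9 at [435.9  67.6 193.7] yaw -50.8 gap 1.00 tilt [-0.01 -0.   -1.  ] q6 0.91
  go tool xyz [0.0017 0.0016 0.0212] twist -0.001
```

>>> move_arm:
  deltas:
    - {"x":0.0015,"y":0.0015,"z":0.02,"twist":0,"gripper":1}
    - {"x":0,"y":0,"z":0,"twist":0,"gripper":0.4}
    - {"x":0,"y":0,"z":0,"twist":0,"gripper":0.4}
    - {"x":0,"y":0,"z":0,"twist":0,"gripper":0.4}
    - {"x":0,"y":0,"z":0,"twist":0,"gripper":0.4}

```text
time: 2.35
tcp_pos: [0.4409, 0.0675, 0.1794]
orientation: [2.959, 1.052, 0.004]
contact_force: [0.6, 0.1, 0.8]
finger_gap: 0.697
gripper_force: 0.0
```

Run:
```python
from h import *
togo(438,67.5,172.5,-50.7)
im,c=shot('side'); cv2.imwrite('pics/s1.png',cv2.resize(im[100:270,170:380],None,fx=3,fy=3))
```

```text
t2.4 at [440.9  67.5 179.4] yaw -50.9 gap 0.70 tilt [ 0.003  0.    -1.   ] q6 0.91
  go tool xyz [-0.0022 -0.0018  0.0069] twist -0.003
```

View pics/s1.png

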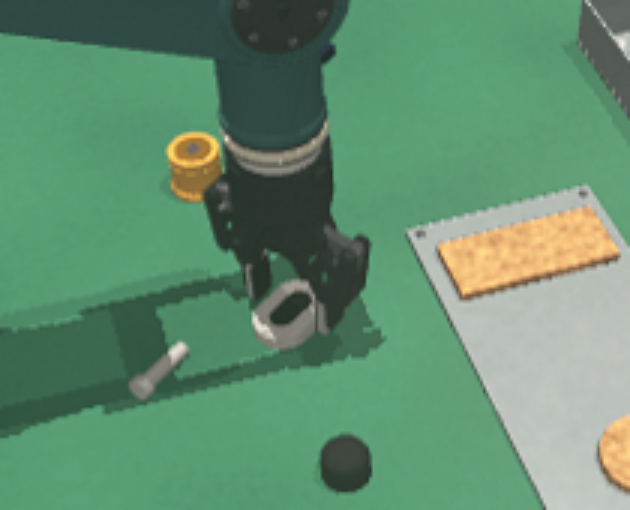

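The escutcheon sits between the fingers (crop around (285,315)). Lower the rest and close.

>>> move_arm:
  deltas:
    - {"x":-0.002,"y":-0.001,"z":0.007,"twist":0,"gripper":0.4}
    - {"x":0,"y":0,"z":0,"twist":0,"gripper":-0.5}
    - {"x":0,"y":0,"z":0,"twist":0,"gripper":-0.5}
    - {"x":0,"y":0,"z":0,"twist":0,"gripper":-0.5}
    - {"x":0,"y":0,"z":0,"twist":0,"gripper":-0.5}

```text
time: 2.9
tcp_pos: [0.4383, 0.0669, 0.1714]
orientation: [2.96, 1.052, 0.001]
contact_force: [-0.6, -0.2, 5.6]
finger_gap: 0.528
gripper_force: 63.3
```

>>> move_arm:
  deltas:
    - {"x":0,"y":0,"z":-0.02,"twist":0,"gripper":-0.5}
    - {"x":0,"y":0,"z":-0.04,"twist":0,"gripper":-0.5}
    - {"x":0,"y":0,"z":-0.03,"twist":0,"gripper":-0.5}
    - {"x":0,"y":0,"z":0,"twist":0,"gripper":-0.5}

```text
time: 3.3
tcp_pos: [0.4396, 0.0671, 0.2651]
orientation: [2.958, 1.051, 0.014]
contact_force: [0.8, 0.0, -0.6]
finger_gap: 0.524
gripper_force: 61.1
```

Run:
```python
from h import *
togo(700,-40,260,1.6)
```

```text
t3.3 at [439.6  67.1 265.1] yaw -50.9 gap 0.52 tilt [ 0.009  0.    -1.   ] q6 0.91
  go tool xyz [0.1344 0.2473 0.0075] twist -0.916
```

>>> move_arm:
  deltas:
    - {"x":0,"y":0,"z":0,"twist":-0.131,"gripper":-0.5}
    - {"x":0,"y":0,"z":0,"twist":-0.131,"gripper":-0.5}
    - {"x":0,"y":0,"z":0,"twist":-0.131,"gripper":-0.5}
    - {"x":0,"y":0,"z":0,"twist":-0.131,"gripper":-0.5}
    - {"x":0,"y":0,"z":0,"twist":-0.131,"gripper":-0.5}

```text
time: 3.8
tcp_pos: [0.4374, 0.067, 0.2588]
orientation: [-2.458, -1.953, 0.004]
contact_force: [-0.5, -0.1, -1.0]
finger_gap: 0.528
gripper_force: 61.3
```

>>> move_arm:
  deltas:
    - {"x":0,"y":0,"z":0,"twist":-0.131,"gripper":-0.5}
    - {"x":0,"y":0,"z":0,"twist":-0.131,"gripper":-0.5}
    - {"x":-0.01,"y":0.025,"z":0,"twist":0,"gripper":-0.5}
    - {"x":-0.016,"y":0.037,"z":0,"twist":0,"gripper":-0.5}
    - {"x":-0.016,"y":0.037,"z":0,"twist":0,"gripper":-0.5}

```text
time: 4.3
tcp_pos: [0.5385, 0.0277, 0.2587]
orientation: [-2.186, -2.252, 0.003]
contact_force: [0.7, 0.6, -1.3]
finger_gap: 0.523
gripper_force: 61.1
```

>>> move_arm:
  deltas:
    - {"x":-0.016,"y":0.037,"z":0,"twist":0,"gripper":-0.5}
    - {"x":-0.016,"y":0.037,"z":0,"twist":0,"gripper":-0.5}
    - {"x":-0.016,"y":0.037,"z":0,"twist":0,"gripper":-0.5}
    - {"x":-0.016,"y":0.037,"z":0,"twist":0,"gripper":-0.5}
    - {"x":0,"y":0,"z":0,"twist":0,"gripper":-0.5}

```text
time: 4.8
tcp_pos: [0.6908, -0.0341, 0.2555]
orientation: [-2.19, -2.249, 0.005]
contact_force: [-0.7, -0.0, -1.2]
finger_gap: 0.523
gripper_force: 61.3
```

Run:
```python
from h import *
im,c=shot('wrist'); cv2.imwrite('pics/w3.png',im)
togo(700,-40,260,1.6)
```

```text
t4.8 at [689.1 -33.  256.1] yaw 1.6 gap 0.52 tilt [-0.006  0.001 -1.   ] q6 -0.16
  go tool xyz [-0.0073  0.0107 -0.004 ] twist -0.000
```

View pics/w3.png

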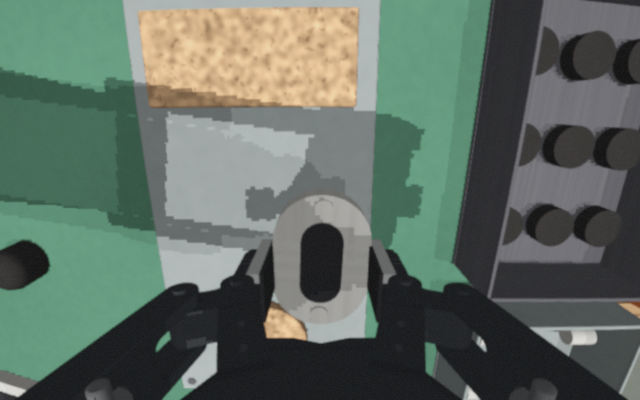

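The escutcheon is squarely held, centre about (322,258); the dark bin stands to the right, so I check its clearance.

>>> move_arm:
  deltas:
    - {"x":-0.004,"y":0.006,"z":0.02,"twist":0,"gripper":-0.5}
    - {"x":-0.003,"y":0.001,"z":0.03,"twist":0,"gripper":-0.5}
    - {"x":0,"y":0,"z":0,"twist":0,"gripper":-0.5}

```text
time: 5.15
tcp_pos: [0.6923, -0.0382, 0.2035]
orientation: [-2.182, -2.246, 0.012]
contact_force: [-0.2, -0.6, -3.1]
finger_gap: 0.522
gripper_force: 61.3
```

Run:
```python
from h import *
togo(695,-40,178.5,1.6)
im=cv2.imread('pics/w3.png');c=viewer.get_calibration('wrist')
c['xyz']=np.array(c['xyz'])+[.6891-pose()[0][0],-.033-pose()[0][1],.2561-pose()[0][2]]
print(cast(c,[[453,262],[465,200]],0),cast(c,[[495,0],[463,262]],.05))
```

```text
t5.2 at [692.3 -38.2 203.5] yaw 1.7 gap 0.52 tilt [-0.013  0.002 -1.   ] q6 -0.17
  go tool xyz [-0.002   0.0029  0.0249] twist 0.001
[[ 0.7972537  -0.07825737]
 [ 0.79848135 -0.02447865]] [[ 0.77382968  0.09807459]
 [ 0.77934583 -0.05260592]]
```

Bin is at x≥0.77: clear. Lower and release.

>>> move_arm:
  deltas:
    - {"x":-0.002,"y":0.003,"z":0.022,"twist":0,"gripper":-0.5}
    - {"x":0,"y":0,"z":0,"twist":0,"gripper":-0.5}
    - {"x":0,"y":0,"z":0,"twist":0,"gripper":-0.5}

```text
time: 5.45
tcp_pos: [0.6977, -0.0401, 0.1889]
orientation: [-2.188, -2.253, 0.001]
contact_force: [-0.5, -0.2, -1.8]
finger_gap: 0.525
gripper_force: 61.3
```

Run:
```python
from h import *
togo(695,-40,177.5,1.6)
```

```text
t5.5 at [697.7 -40.1 188.9] yaw 1.7 gap 0.53 tilt [-0.002  0.    -1.   ] q6 -0.17
  go tool xyz [ 0.0001 -0.0026  0.0114] twist 0.001
```

>>> move_arm:
  deltas:
    - {"x":0,"y":-0.002,"z":0.005,"twist":0,"gripper":-0.5}
    - {"x":0,"y":0,"z":0.004,"twist":0,"gripper":-0.5}
    - {"x":0,"y":0,"z":0.0015,"twist":0,"gripper":-0.5}
    - {"x":0,"y":0,"z":0,"twist":0,"gripper":-0.5}
    - {"x":0,"y":0,"z":0,"twist":0,"gripper":-0.5}

```text
time: 5.95
tcp_pos: [0.6964, -0.0406, 0.1786]
orientation: [2.189, 2.253, 0.0]
contact_force: [0.3, -0.1, -1.0]
finger_gap: 0.524
gripper_force: 61.3
```

>>> move_arm:
  deltas:
    - {"x":0,"y":0,"z":0.0012,"twist":0,"gripper":-0.5}
    - {"x":0,"y":0,"z":0,"twist":0,"gripper":0.25}
    - {"x":0,"y":0,"z":0,"twist":0,"gripper":0.25}
    - {"x":0,"y":0,"z":0,"twist":0,"gripper":0.25}
    - {"x":0,"y":0,"z":-0.02,"twist":0,"gripper":0.25}

```text
time: 6.45
tcp_pos: [0.6951, -0.0404, 0.1936]
orientation: [-2.185, -2.249, 0.007]
contact_force: [-0.4, 0.3, 0.0]
finger_gap: 0.626
gripper_force: 0.0
```

>>> move_arm:
  deltas:
    - {"x":0,"y":0,"z":-0.04,"twist":0,"gripper":1}
    - {"x":0,"y":0,"z":-0.04,"twist":0,"gripper":1}
    - {"x":0.038,"y":-0.017,"z":-0.02,"twist":0,"gripper":1}
    - {"x":0.038,"y":-0.017,"z":0,"twist":0,"gripper":1}
    - {"x":0.038,"y":-0.017,"z":0,"twist":0,"gripper":1}

```text
time: 6.95
tcp_pos: [0.6417, 0.0727, 0.2994]
orientation: [2.188, 2.25, 0.005]
contact_force: [0.4, 0.1, -0.0]
finger_gap: 0.998
gripper_force: 0.0
```

>>> move_arm:
  deltas:
    - {"x":0.038,"y":-0.017,"z":0,"twist":0,"gripper":1}
    - {"x":0.038,"y":-0.017,"z":0,"twist":0,"gripper":1}
    - {"x":0.038,"y":-0.017,"z":0,"twist":0,"gripper":1}
    - {"x":0.038,"y":-0.017,"z":0,"twist":0,"gripper":1}
    - {"x":0.038,"y":-0.017,"z":0,"twist":0,"gripper":1}

```text
time: 7.45
tcp_pos: [0.5506, 0.2607, 0.2977]
orientation: [2.189, 2.253, 0.002]
contact_force: [0.5, 0.3, -0.2]
finger_gap: 1.0
gripper_force: 0.0
```

Run:
```python
from h import *
im,c=shot('side'); cv2.imwrite('pics/s2.png',im)
print(fit(c,blob(mask(im,'chrome'),(398,195),30,5),.012), fit(c,blob(mask(im,'chrome'),(290,326),50,9),.006))
im,c=shot('wrist')
uv=pix(c,[[.525,.368,.006]])[0]; print(uv)
p=cv2.circle(im.copy(),tuple(map(int,uv)),3,(0,0,255),-1);cv2.imwrite('pics/w4.png',p)
try:
  f=fit(c,blob(mask(im,'dark'),uv,110,5),.006);print(f)
except Exception as e: print(e)
togo(525,368,300,-66)
```

```text
[715.1  10.6 198.2  89.3  71.7 696.3 -17.9  80.7] [ 401.7 -251.6  120.2   52.5  -15.2  401.3 -251.5  -15.7]
[297.76456755  73.67027539]
min() iterable argument is empty
t7.5 at [549.2 263.6 297.7] yaw 2.0 gap 1.00 tilt [-0.     0.003 -1.   ] q6 0.32
  go tool xyz [ 0.1052 -0.0205 -0.002 ] twist 1.187
```

View pics/w4.png

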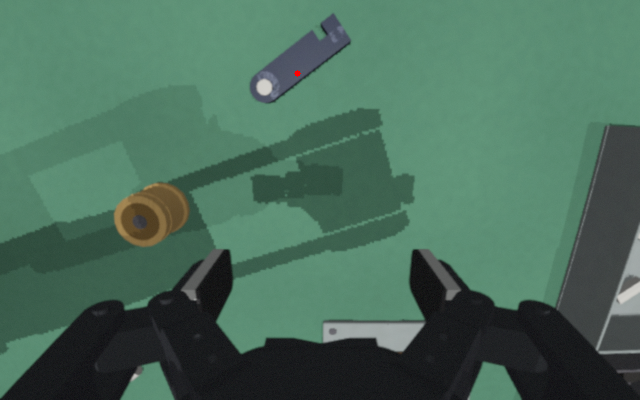

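View pics/s2.png

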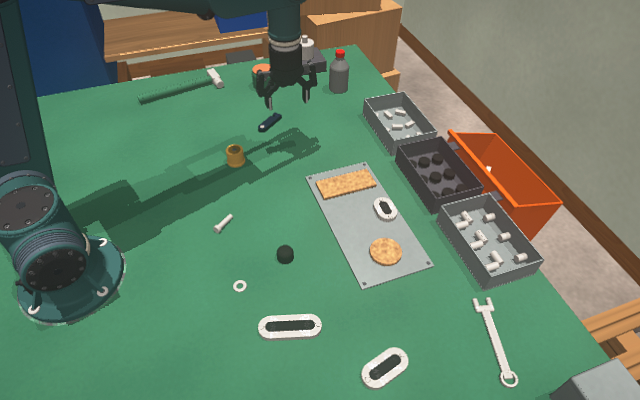

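The short escutcheon now lies on the board at side pixel (385,209); the pawl is in the wrist view from pivot (264,87) to hook (340,25).

>>> move_arm:
  deltas:
    - {"x":0.036,"y":-0.007,"z":0,"twist":0,"gripper":1}
    - {"x":0.036,"y":-0.007,"z":0,"twist":0,"gripper":1}
    - {"x":0.036,"y":-0.007,"z":0,"twist":0,"gripper":1}
    - {"x":0,"y":0,"z":0,"twist":0.148,"gripper":1}
    - {"x":0,"y":0,"z":0,"twist":0.148,"gripper":1}

```text
time: 8.05
tcp_pos: [0.5274, 0.3675, 0.2972]
orientation: [2.501, 1.9, 0.0]
contact_force: [-0.8, 0.1, 1.1]
finger_gap: 1.002
gripper_force: 0.0
```

>>> move_arm:
  deltas:
    - {"x":0,"y":0,"z":0,"twist":0.148,"gripper":1}
    - {"x":0,"y":0,"z":0,"twist":0.148,"gripper":1}
    - {"x":0,"y":0,"z":0,"twist":0.148,"gripper":1}
    - {"x":0,"y":0,"z":0,"twist":0.148,"gripper":1}
    - {"x":0,"y":0,"z":0,"twist":0.148,"gripper":1}

```text
time: 8.55
tcp_pos: [0.528, 0.366, 0.2974]
orientation: [3.02, 0.864, 0.001]
contact_force: [0.9, -0.4, -0.8]
finger_gap: 1.004
gripper_force: 0.0
```

>>> move_arm:
  deltas:
    - {"x":0,"y":0,"z":0,"twist":0.14,"gripper":1}
    - {"x":0,"y":0,"z":0,"twist":0,"gripper":1}
    - {"x":0,"y":0,"z":0,"twist":0,"gripper":1}

```text
time: 8.85
tcp_pos: [0.5278, 0.3663, 0.2974]
orientation: [3.07, 0.664, 0.001]
contact_force: [-0.1, 0.3, 0.1]
finger_gap: 1.002
gripper_force: 0.0
```

```bash
sed -i "s/'dark':/'blue':(H>95)\&(H<150)\&(V<150)\&(S>25),'dark':/" h.py
python3 - <<'E'
from h import *
im,c=shot('wrist');cv2.imwrite('pics/w5.png',im)
for at in ([.525,.368,.006],):
  uv=pix(c,[at])[0]; print(uv)
  f=fit(c,blob(mask(im,'blue'),uv,100,5),.006);print(f)
  togo(f[0],f[1],176,f[4]-90)
E
```

```text
[316.98051912 196.26408586]
[522.9 375.6  89.4  24.1  37.8 523.9 376.5  37.6]
t8.9 at [527.7 366.4 297.3] yaw -65.6 gap 0.99 tilt [ 0. -0. -1.] q6 1.66
  go tool xyz [-0.0006 -0.0104  0.1213] twist -0.234
```

>>> move_arm:
  deltas:
    - {"x":0,"y":0,"z":0,"twist":-0.117,"gripper":1}
    - {"x":0,"y":0,"z":0,"twist":-0.117,"gripper":1}
    - {"x":0.002,"y":-0.01,"z":0.03,"twist":0,"gripper":1}
    - {"x":0,"y":0,"z":0.04,"twist":0,"gripper":0.2}
    - {"x":0,"y":0,"z":0.025,"twist":0,"gripper":0.2}

```text
time: 9.4
tcp_pos: [0.5222, 0.3755, 0.1995]
orientation: [2.971, 1.018, -0.004]
contact_force: [-0.1, -0.8, -1.3]
finger_gap: 0.69
gripper_force: 0.0
```

>>> move_arm:
  deltas:
    - {"x":0,"y":0,"z":0,"twist":0,"gripper":0.2}
    - {"x":0,"y":0,"z":0,"twist":0,"gripper":0.2}

```text
time: 9.6
tcp_pos: [0.5231, 0.3758, 0.2023]
orientation: [2.973, 1.016, -0.001]
contact_force: [0.8, 0.2, 0.7]
finger_gap: 0.6
gripper_force: 0.0
```

Run:
```python
from h import *
togo(523,375.6,176,-52.2)
```

```text
t9.6 at [523.1 375.8 202.3] yaw -52.3 gap 0.60 tilt [-0. -0. -1.] q6 1.45
  go tool xyz [-0.0002  0.0001  0.0263] twist -0.001
```

>>> move_arm:
  deltas:
    - {"x":0,"y":0,"z":0.018,"twist":0,"gripper":0.2}
    - {"x":0,"y":0,"z":0.01,"twist":0,"gripper":0.2}
    - {"x":0,"y":0,"z":0,"twist":0,"gripper":0.2}
    - {"x":0,"y":0,"z":0,"twist":0,"gripper":-0.8}
    - {"x":0,"y":0,"z":0,"twist":0,"gripper":-0.8}

```text
time: 10.1
tcp_pos: [0.5234, 0.3761, 0.1757]
orientation: [-2.973, -1.015, -0.004]
contact_force: [-2.2, 0.4, 20.4]
finger_gap: 0.273
gripper_force: 25.8
```

>>> move_arm:
  deltas:
    - {"x":0,"y":0,"z":0,"twist":0,"gripper":-0.8}
    - {"x":0,"y":0,"z":0,"twist":0,"gripper":-0.8}
    - {"x":0,"y":0,"z":0,"twist":0,"gripper":-0.8}

```text
time: 10.4
tcp_pos: [0.5235, 0.3762, 0.176]
orientation: [-2.973, -1.015, -0.005]
contact_force: [-0.4, -0.7, 5.0]
finger_gap: 0.258
gripper_force: 61.1
```

>>> move_arm:
  deltas:
    - {"x":0,"y":0,"z":-0.02,"twist":0,"gripper":-0.8}
    - {"x":0,"y":0,"z":-0.04,"twist":0,"gripper":-0.8}
    - {"x":0,"y":0,"z":-0.04,"twist":0,"gripper":-0.8}
    - {"x":0,"y":0,"z":0,"twist":-0.134,"gripper":-0.8}
    - {"x":0,"y":0,"z":0,"twist":-0.134,"gripper":-0.8}

```text
time: 10.9
tcp_pos: [0.5232, 0.376, 0.2763]
orientation: [-2.807, -1.411, -0.006]
contact_force: [0.2, -0.3, -1.7]
finger_gap: 0.258
gripper_force: 60.4
```

>>> move_arm:
  deltas:
    - {"x":0,"y":0,"z":0,"twist":-0.134,"gripper":-0.8}
    - {"x":0,"y":0,"z":0,"twist":-0.134,"gripper":-0.8}
    - {"x":0,"y":0,"z":0,"twist":-0.134,"gripper":-0.8}
    - {"x":0,"y":0,"z":0,"twist":-0.134,"gripper":-0.8}
    - {"x":0,"y":0,"z":0,"twist":-0.134,"gripper":-0.8}

```text
time: 11.4
tcp_pos: [0.5227, 0.3757, 0.2731]
orientation: [-2.187, -2.255, 0.003]
contact_force: [-0.1, -0.8, -1.2]
finger_gap: 0.259
gripper_force: 60.4
```

>>> move_arm:
  deltas:
    - {"x":-0.03,"y":0.0075,"z":0,"twist":0,"gripper":-0.8}
    - {"x":-0.042,"y":0.0105,"z":0,"twist":0,"gripper":-0.8}
    - {"x":-0.042,"y":0.0105,"z":0,"twist":0,"gripper":-0.8}
    - {"x":-0.042,"y":0.0105,"z":0,"twist":0,"gripper":-0.8}
    - {"x":-0.042,"y":0.0105,"z":0,"twist":0,"gripper":-0.8}

```text
time: 11.9
tcp_pos: [0.5772, 0.1775, 0.2734]
orientation: [-2.193, -2.249, 0.002]
contact_force: [0.5, -0.2, -0.6]
finger_gap: 0.26
gripper_force: 60.4
```

>>> move_arm:
  deltas:
    - {"x":-0.042,"y":0.0105,"z":0,"twist":0,"gripper":-0.8}
    - {"x":-0.042,"y":0.0105,"z":0,"twist":0,"gripper":-0.8}
    - {"x":-0.042,"y":0.0105,"z":0,"twist":0,"gripper":-0.8}
    - {"x":-0.042,"y":0.0105,"z":0,"twist":0,"gripper":-0.8}
    - {"x":-0.03,"y":0.0075,"z":0,"twist":0,"gripper":-0.8}

```text
time: 12.4
tcp_pos: [0.6319, -0.0204, 0.2733]
orientation: [-2.195, -2.247, 0.002]
contact_force: [0.4, 0.4, -1.1]
finger_gap: 0.26
gripper_force: 60.4
```

Run:
```python
from h import *
p,M,y,s=pose()
im,c=shot('wrist');cv2.imwrite('pics/w6.png',im)
zb=p[2]-.176  # bottom of the pawl
uv=pix(c,[[p[0],p[1],zb+.012]])[0]; print(uv)
try: print(fit(c,blob(mask(im,'blue'),uv,120,5),zb+.006))
except Exception as e: print(e)
togo(640,-41.5,182,1.6)
```

```text
[321.33591307 260.74957056]
[631.7 -39.3 142.9 126.8   1.4 632.2 -51.5   2.4]
t12.4 at [632.7 -24.4 273.2] yaw 1.1 gap 0.26 tilt [-0.    -0.005 -1.   ] q6 -0.15
  go tool xyz [-0.0168  0.0069  0.0913] twist -0.009
```

View pics/w6.png

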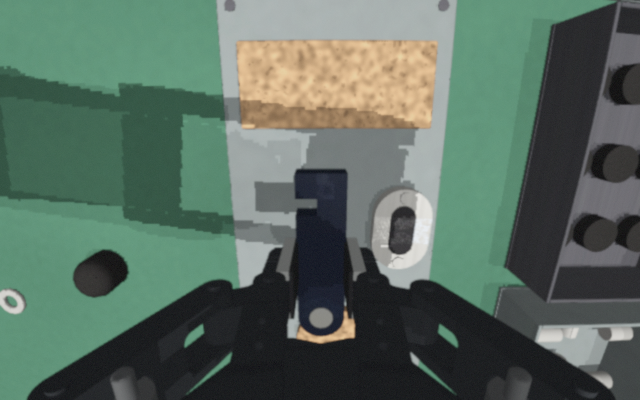

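The pawl is held straight, spanning (320,170) to (320,335); the short escutcheon lies flat at (403,230), well clear of the finger.

>>> move_arm:
  deltas:
    - {"x":-0.01,"y":0.004,"z":0.02,"twist":0,"gripper":-0.8}
    - {"x":-0.007,"y":0.003,"z":0.03,"twist":0,"gripper":-0.8}
    - {"x":0,"y":0,"z":0.02,"twist":0,"gripper":-0.8}
    - {"x":0,"y":0,"z":0,"twist":0,"gripper":-0.8}
    - {"x":0,"y":0,"z":0,"twist":0,"gripper":-0.8}

```text
time: 12.95
tcp_pos: [0.639, -0.0341, 0.2036]
orientation: [-2.192, -2.248, 0.001]
contact_force: [0.3, -0.5, 0.4]
finger_gap: 0.255
gripper_force: 60.3
```

Run:
```python
from h import *
im,c=shot('wrist')
print(fit(c,blob(mask(im,'chrome'),pix(c,[[.695,-.04,.018]])[0],50,3),.012))
togo(640,-41.5,182,1.6)
```

```text
[700.  -41.3  59.2  50.8 -88.6 701.3 -39.9 -70.9]
t13.0 at [639.5 -34.1 205.1] yaw 1.5 gap 0.26 tilt [ 0.001 -0.    -1.   ] q6 -0.17
  go tool xyz [-0.0074  0.0003  0.0231] twist -0.003
```

>>> move_arm:
  deltas:
    - {"x":-0.007,"y":0,"z":0.01,"twist":0,"gripper":-0.8}
    - {"x":0,"y":0,"z":0.01,"twist":0,"gripper":-0.8}
    - {"x":0,"y":0,"z":0,"twist":0,"gripper":-0.8}
    - {"x":0,"y":0,"z":0,"twist":0,"gripper":-0.8}

```text
time: 13.4
tcp_pos: [0.6392, -0.0414, 0.1837]
orientation: [-2.193, -2.248, 0.001]
contact_force: [0.6, 0.5, -0.5]
finger_gap: 0.259
gripper_force: 60.3
```

>>> move_arm:
  deltas:
    - {"x":0,"y":0,"z":0.0015,"twist":0,"gripper":-0.8}
    - {"x":0,"y":0,"z":0,"twist":0,"gripper":-0.2}
    - {"x":0,"y":0,"z":0,"twist":0,"gripper":-0.2}
    - {"x":0,"y":0,"z":0,"twist":0,"gripper":-0.2}
    - {"x":0,"y":0,"z":-0.02,"twist":0,"gripper":-0.2}

```text
time: 13.9
tcp_pos: [0.6381, -0.0412, 0.1997]
orientation: [-2.19, -2.245, 0.006]
contact_force: [-0.5, 0.0, 0.3]
finger_gap: 0.401
gripper_force: 0.0
```

>>> move_arm:
  deltas:
    - {"x":0,"y":0,"z":-0.04,"twist":0,"gripper":1}
    - {"x":0,"y":0,"z":-0.05,"twist":0,"gripper":1}
    - {"x":0.0375,"y":-0.029,"z":-0.01,"twist":0,"gripper":1}
    - {"x":0.0375,"y":-0.029,"z":0,"twist":0,"gripper":1}
    - {"x":0.0375,"y":-0.029,"z":0,"twist":0,"gripper":1}

```text
time: 14.4
tcp_pos: [0.5488, 0.0697, 0.3043]
orientation: [2.193, 2.246, 0.004]
contact_force: [0.2, 0.3, 0.4]
finger_gap: 1.004
gripper_force: 0.0
```

>>> move_arm:
  deltas:
    - {"x":0.0375,"y":-0.029,"z":0,"twist":0,"gripper":1}
    - {"x":0.0375,"y":-0.029,"z":0,"twist":0,"gripper":1}
    - {"x":0.0375,"y":-0.029,"z":0,"twist":0,"gripper":1}
    - {"x":0.0375,"y":-0.029,"z":0,"twist":0,"gripper":1}
    - {"x":0.0375,"y":-0.029,"z":0,"twist":0,"gripper":1}

```text
time: 14.9
tcp_pos: [0.3985, 0.2539, 0.3033]
orientation: [2.194, 2.248, 0.003]
contact_force: [0.7, 1.0, 0.6]
finger_gap: 1.004
gripper_force: 0.0
```

Run:
```python
from h import *
im,c=shot('side'); cv2.imwrite('pics/s3.png',im[140:300,290:450])
print(fit(c,blob(mask(im,'blue'),pix(c,[[.64,-.0415,.012]])[0],35,3),.012))
im,c=shot('wrist')
uv=pix(c,[[.401,.249,.02]])[0]; print(uv)
p=cv2.circle(im.copy(),tuple(map(int,uv)),3,(0,0,255),-1)
try:
  h=blob(mask(im,'brass'),uv,90,5); cv2.polylines(p,[h.reshape(-1,1,2)],1,(255,0,0))
  f=fit(c,h,.02);print(f)
except Exception as e: print(e)
q=cv2.resize(cv2.imread('pics/s3.png'),(400,400)); cv2.imwrite('pics/w7.png',np.hstack([p[:,:400] if uv[0]<300 else p[:,-400:],q]))
togo(401,249,190,1.6)
```

```text
[642.7 -36.9  85.7  23.5 -88.6 642.6 -35.7 -88.8]
[328.92520443 208.53704724]
[401.2 247.3  56.4  46.2 -88.2 400.9 246.9 -82.6]
t15.0 at [396.6 256.1 303.2] yaw 1.9 gap 1.00 tilt [-0.001  0.002 -1.   ] q6 0.42
  go tool xyz [-0.0075  0.0042  0.1132] twist 0.004
```

View pics/w7.png

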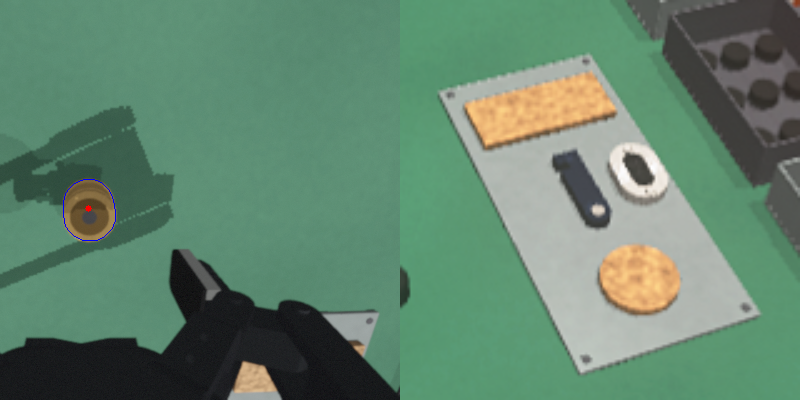

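The pawl lies straight at crop (583,188) beside the short escutcheon; housing outline centred at (89,210) in the wrist crop.

>>> move_arm:
  deltas:
    - {"x":-0.0075,"y":0.004,"z":0.02,"twist":0,"gripper":1}
    - {"x":0,"y":0,"z":0.03,"twist":0,"gripper":1}
    - {"x":0,"y":0,"z":0.02,"twist":0,"gripper":1}
    - {"x":0,"y":0,"z":0,"twist":0,"gripper":1}
    - {"x":0,"y":0,"z":0,"twist":0,"gripper":1}

```text
time: 15.5
tcp_pos: [0.4046, 0.245, 0.2331]
orientation: [2.194, 2.248, 0.0]
contact_force: [0.0, 0.6, 0.9]
finger_gap: 1.0
gripper_force: 0.0
```

Run:
```python
from h import *
im,c=shot('wrist')
uv=pix(c,[[.401,.249,.03]])[0]; print(uv)
h=blob(mask(im,'brass'),uv,90,5)
print(fit(c,h,.02))
togo(401,248.5,184,1.6)
```

```text
[314.90733753 224.67401571]
[399.7 245.8  59.2  47.6 -87.  400.5 245.6  88.8]
t15.6 at [404.9 245.2 234. ] yaw 1.4 gap 1.00 tilt [ 0.002  0.001 -1.   ] q6 0.40
  go tool xyz [ 0.0033 -0.004   0.05  ] twist -0.003
```

>>> move_arm:
  deltas:
    - {"x":0.003,"y":-0.004,"z":0.02,"twist":0,"gripper":1}
    - {"x":0,"y":0,"z":0.02,"twist":0,"gripper":1}
    - {"x":0,"y":0,"z":0.009,"twist":0,"gripper":1}
    - {"x":0,"y":0,"z":0,"twist":0,"gripper":1}

```text
time: 15.95
tcp_pos: [0.4001, 0.2481, 0.1836]
orientation: [-2.194, -2.249, 0.001]
contact_force: [-0.1, 0.5, -0.7]
finger_gap: 1.003
gripper_force: 0.0
```

>>> move_arm:
  deltas:
    - {"x":0,"y":0,"z":0,"twist":0,"gripper":-0.5}
    - {"x":0,"y":0,"z":0,"twist":0,"gripper":-0.5}
    - {"x":0,"y":0,"z":0,"twist":0,"gripper":-0.5}
    - {"x":0,"y":0,"z":0,"twist":0,"gripper":-0.5}
    - {"x":0,"y":0,"z":0,"twist":0,"gripper":-0.5}

```text
time: 16.45
tcp_pos: [0.4007, 0.2485, 0.1852]
orientation: [2.193, 2.248, 0.004]
contact_force: [-1.0, 0.0, 5.4]
finger_gap: 0.495
gripper_force: 61.8
```

>>> move_arm:
  deltas:
    - {"x":0,"y":0,"z":-0.02,"twist":0,"gripper":-0.5}
    - {"x":0,"y":0,"z":-0.04,"twist":0,"gripper":-0.5}
    - {"x":0,"y":0,"z":-0.04,"twist":0,"gripper":-0.5}
    - {"x":-0.02,"y":0.0115,"z":0,"twist":0,"gripper":-0.5}
    - {"x":-0.037,"y":0.0213,"z":0,"twist":0,"gripper":-0.5}

```text
time: 16.95
tcp_pos: [0.434, 0.193, 0.2851]
orientation: [2.188, 2.254, 0.005]
contact_force: [0.2, 0.1, -2.6]
finger_gap: 0.492
gripper_force: 61.6
```

>>> move_arm:
  deltas:
    - {"x":-0.037,"y":0.0213,"z":0,"twist":0,"gripper":-0.5}
    - {"x":-0.037,"y":0.0213,"z":0,"twist":0,"gripper":-0.5}
    - {"x":-0.037,"y":0.0213,"z":0,"twist":0,"gripper":-0.5}
    - {"x":-0.037,"y":0.0213,"z":0,"twist":0,"gripper":-0.5}
    - {"x":-0.037,"y":0.0213,"z":0,"twist":0,"gripper":-0.5}

```text
time: 17.45
tcp_pos: [0.5456, 0.0082, 0.2826]
orientation: [-2.193, -2.248, 0.002]
contact_force: [-0.1, -0.0, -1.6]
finger_gap: 0.496
gripper_force: 61.6
```

>>> move_arm:
  deltas:
    - {"x":-0.037,"y":0.0213,"z":0,"twist":0,"gripper":-0.5}
    - {"x":-0.037,"y":0.0213,"z":0,"twist":0,"gripper":-0.5}
    - {"x":-0.037,"y":0.0213,"z":0,"twist":0,"gripper":-0.5}
    - {"x":-0.037,"y":0.0213,"z":0,"twist":0,"gripper":-0.5}
    - {"x":-0.02,"y":0.011,"z":0,"twist":0,"gripper":-0.5}

```text
time: 17.95
tcp_pos: [0.6465, -0.159, 0.2818]
orientation: [-2.196, -2.246, 0.003]
contact_force: [-0.3, -0.1, -2.4]
finger_gap: 0.494
gripper_force: 61.7
```

>>> move_arm:
  deltas:
    - {"x":0,"y":0,"z":0,"twist":0,"gripper":-0.5}
    - {"x":0,"y":0,"z":0,"twist":0,"gripper":-0.5}

```text
time: 18.15
tcp_pos: [0.6455, -0.156, 0.2819]
orientation: [-2.192, -2.246, 0.002]
contact_force: [-0.0, 0.4, -3.5]
finger_gap: 0.499
gripper_force: 61.7
```

Run:
```python
from h import *
p,M,y,s=pose()
im,c=shot('wrist')
zt=p[2]-.185+.04
uv=pix(c,[[p[0],p[1],zt]])[0]; print(uv)
cv2.imwrite('pics/w8.png',cv2.circle(im.copy(),tuple(map(int,uv)),3,(0,0,255),-1))
togo(647,-151,201,1.6)
```

```text
[321.91683118 282.11373658]
t18.2 at [ 645.3 -155.3  282.4] yaw 1.4 gap 0.49 tilt [-0.003  0.001 -1.   ] q6 -0.35
  go tool xyz [0.0041 0.002  0.0814] twist -0.003
```

View pics/w8.png

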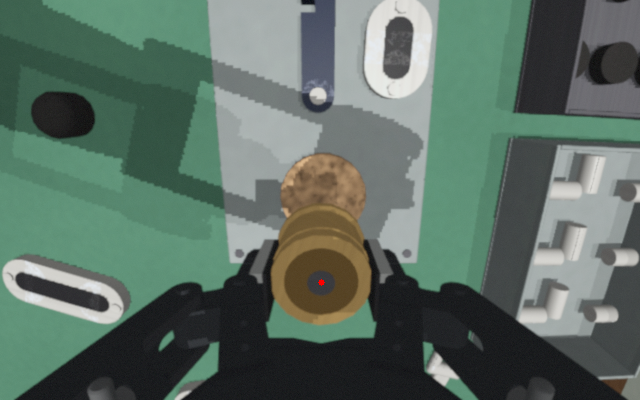

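The held housing's centre mark is exactly at the predicted (322,282), so it is centred in the grasp. Lower it.

>>> move_arm:
  deltas:
    - {"x":0.004,"y":0.002,"z":0.02,"twist":0,"gripper":-0.5}
    - {"x":0,"y":0,"z":0.03,"twist":0,"gripper":-0.5}
    - {"x":0,"y":0,"z":0.02,"twist":0,"gripper":-0.5}
    - {"x":0,"y":0,"z":0,"twist":0,"gripper":-0.5}
    - {"x":0,"y":0,"z":0,"twist":0,"gripper":-0.5}

```text
time: 18.7
tcp_pos: [0.6474, -0.1506, 0.2137]
orientation: [-2.191, -2.25, 0.0]
contact_force: [-0.1, -0.6, -2.5]
finger_gap: 0.495
gripper_force: 61.7
```

Run:
```python
from h import *
togo(647,-151,201,1.6)
```

```text
t18.7 at [ 647.4 -150.6  213.7] yaw 1.5 gap 0.50 tilt [-0.001  0.    -1.   ] q6 -0.34
  go tool xyz [-0.0004 -0.0004  0.0127] twist -0.002
```

>>> move_arm:
  deltas:
    - {"x":0,"y":0,"z":0.006,"twist":0,"gripper":-0.5}
    - {"x":0,"y":0,"z":0.004,"twist":0,"gripper":-0.5}
    - {"x":0,"y":0,"z":0.002,"twist":0,"gripper":-0.5}
    - {"x":0,"y":0,"z":0,"twist":0,"gripper":-0.5}
    - {"x":0,"y":0,"z":0,"twist":0,"gripper":-0.5}

```text
time: 19.2
tcp_pos: [0.6477, -0.1518, 0.2019]
orientation: [2.193, 2.249, 0.0]
contact_force: [-0.7, 0.5, -2.0]
finger_gap: 0.495
gripper_force: 61.7
```

>>> move_arm:
  deltas:
    - {"x":0,"y":0,"z":0.001,"twist":0,"gripper":-0.5}
    - {"x":0,"y":0,"z":0,"twist":0,"gripper":0.3}
    - {"x":0,"y":0,"z":0,"twist":0,"gripper":0.3}
    - {"x":0,"y":0,"z":0,"twist":0,"gripper":0.3}
    - {"x":0,"y":0,"z":-0.02,"twist":0,"gripper":0.3}

```text
time: 19.7
tcp_pos: [0.6466, -0.1514, 0.2176]
orientation: [-2.189, -2.245, 0.005]
contact_force: [0.0, 0.1, -0.9]
finger_gap: 0.651
gripper_force: 0.0
```

>>> move_arm:
  deltas:
    - {"x":0,"y":0,"z":-0.04,"twist":0,"gripper":0.3}
    - {"x":0,"y":0,"z":-0.04,"twist":0,"gripper":1}
    - {"x":0.011,"y":-0.034,"z":0,"twist":0,"gripper":1}
    - {"x":0.011,"y":-0.034,"z":0,"twist":0,"gripper":1}
    - {"x":0.011,"y":-0.034,"z":0,"twist":0,"gripper":1}

```text
time: 20.2
tcp_pos: [0.5439, -0.121, 0.3016]
orientation: [2.192, 2.248, 0.001]
contact_force: [0.2, -0.2, -0.0]
finger_gap: 1.0
gripper_force: 0.0
```

>>> move_arm:
  deltas:
    - {"x":0.011,"y":-0.034,"z":0,"twist":0,"gripper":1}
    - {"x":0.011,"y":-0.034,"z":0,"twist":0,"gripper":1}
    - {"x":0.011,"y":-0.034,"z":0,"twist":0,"gripper":1}
    - {"x":0,"y":0,"z":0,"twist":0,"gripper":1}
    - {"x":0,"y":0,"z":0,"twist":0,"gripper":1}

```text
time: 20.7
tcp_pos: [0.4418, -0.0907, 0.3014]
orientation: [2.192, 2.247, 0.002]
contact_force: [-0.3, -0.8, -1.0]
finger_gap: 1.0
gripper_force: 0.0
```

Run:
```python
from h import *
a,c=shot('side')
print('housing',fit(c,blob(mask(a,'brass')&cv2.inRange(cv2.cvtColor(a,cv2.COLOR_BGR2HSV),(0,150,0),(40,255,255)),pix(c,[[.647,-.151,.05]])[0],40,3),.036))
im,c=shot('wrist')
uv=pix(c,[[.440,-.09,.014]])[0]; print(uv)
p=im.copy()
try:
  h=blob(mask(im,'dark'),uv,50,3); cv2.polylines(p,[h.reshape(-1,1,2)],1,(0,0,255)); print(fit(c,h,.014))
except Exception as e: print(e)
cv2.imwrite('pics/w9.png',np.hstack([p[:,120:520],cv2.resize(a[140:300,290:450],(400,400))]))
togo(440,-90,176,1.6)
```

```text
housing [ 657.6 -142.7   41.4   39.6   41.3  656.4 -142.1   80.4]
[317.05647986 193.48406291]
[438.2 -89.5  39.2  35.4 -88.6 438.4 -89.8 -89.1]
t20.8 at [442.9 -91.1 301.5] yaw 1.4 gap 1.00 tilt [ 0.002 -0.001 -1.   ] q6 -0.35
  go tool xyz [ 0.0013 -0.0031  0.1255] twist -0.003
```

View pics/w9.png

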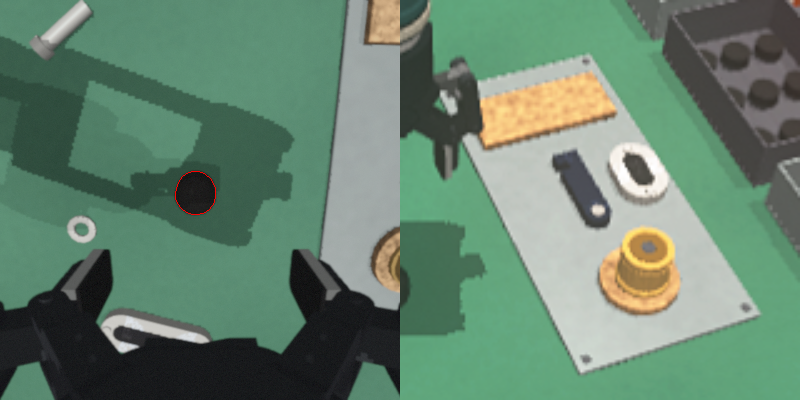

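The stop's outline is centred at (317,193) full-frame; the housing stands upright in the middle of the round pad.

>>> move_arm:
  deltas:
    - {"x":0.001,"y":-0.0045,"z":0.03,"twist":0,"gripper":1}
    - {"x":0,"y":0,"z":0.03,"twist":0,"gripper":1}
    - {"x":0,"y":0,"z":0.02,"twist":0,"gripper":0.6}
    - {"x":0,"y":0,"z":0,"twist":0,"gripper":0.6}
    - {"x":0,"y":0,"z":0,"twist":0,"gripper":0.6}

```text
time: 21.3
tcp_pos: [0.4385, -0.0903, 0.221]
orientation: [2.194, 2.249, 0.0]
contact_force: [-0.0, -0.4, 0.8]
finger_gap: 0.8
gripper_force: 0.0
```

Run:
```python
from h import *
c=viewer.get_calibration('side'); print('housing dot',cast(c,[[389.2,238.8]],.056))
im,c=shot('wrist')
h=blob(mask(im,'dark'),pix(c,[[.4385,-.09,.014]])[0],60,3); print(fit(c,h,.014))
togo(438.3,-89.7,180,1.6)
```

```text
housing dot [[ 0.64883563 -0.15264414]]
[438.3 -89.6  42.2  35.9 -88.6 438.3 -89.8 -88.8]
t21.4 at [438.8 -90.4 221.9] yaw 1.4 gap 0.80 tilt [ 0.002 -0.001 -1.   ] q6 -0.35
  go tool xyz [ 0.0007 -0.0005  0.0419] twist -0.003
```

>>> move_arm:
  deltas:
    - {"x":0.0007,"y":-0.0005,"z":0.025,"twist":0,"gripper":0.6}
    - {"x":0,"y":0,"z":0.016,"twist":0,"gripper":0.6}
    - {"x":0,"y":0,"z":0,"twist":0,"gripper":0.6}
    - {"x":0,"y":0,"z":0,"twist":0,"gripper":-0.6}
    - {"x":0,"y":0,"z":0,"twist":0,"gripper":-0.6}

```text
time: 21.85
tcp_pos: [0.4381, -0.0896, 0.1816]
orientation: [2.191, 2.247, 0.003]
contact_force: [0.4, -0.0, -0.1]
finger_gap: 0.469
gripper_force: 0.0
```

>>> move_arm:
  deltas:
    - {"x":0,"y":0,"z":0,"twist":0,"gripper":-0.6}
    - {"x":0,"y":0,"z":0,"twist":0,"gripper":-0.6}
    - {"x":0,"y":0,"z":0,"twist":0,"gripper":-0.6}

```text
time: 22.15
tcp_pos: [0.4381, -0.0896, 0.182]
orientation: [2.191, 2.246, 0.003]
contact_force: [0.2, -0.3, 6.3]
finger_gap: 0.385
gripper_force: 60.1
```

>>> move_arm:
  deltas:
    - {"x":0,"y":0,"z":-0.03,"twist":0,"gripper":-0.6}
    - {"x":0,"y":0,"z":-0.04,"twist":0,"gripper":-0.6}
    - {"x":0,"y":0,"z":-0.04,"twist":0,"gripper":-0.6}
    - {"x":-0.007,"y":0.02,"z":0,"twist":0,"gripper":-0.6}
    - {"x":-0.012,"y":0.036,"z":0,"twist":0,"gripper":-0.6}

```text
time: 22.65
tcp_pos: [0.4935, -0.1067, 0.2929]
orientation: [2.19, 2.246, 0.003]
contact_force: [1.0, -0.3, -0.4]
finger_gap: 0.392
gripper_force: 59.9
```

>>> move_arm:
  deltas:
    - {"x":-0.012,"y":0.036,"z":0,"twist":0,"gripper":-0.6}
    - {"x":-0.012,"y":0.036,"z":0,"twist":0,"gripper":-0.6}
    - {"x":-0.012,"y":0.036,"z":0,"twist":0,"gripper":-0.6}
    - {"x":-0.008,"y":0.025,"z":0,"twist":0,"gripper":-0.6}
    - {"x":-0.005,"y":0.015,"z":0,"twist":0,"gripper":-0.6}

```text
time: 23.15
tcp_pos: [0.6444, -0.1527, 0.2894]
orientation: [2.193, 2.249, 0.0]
contact_force: [0.2, -0.6, -1.1]
finger_gap: 0.392
gripper_force: 59.9
```

>>> move_arm:
  deltas:
    - {"x":0,"y":0,"z":0,"twist":0,"gripper":-0.6}
    - {"x":0,"y":0,"z":0,"twist":0,"gripper":-0.6}

```text
time: 23.35
tcp_pos: [0.6425, -0.1521, 0.2895]
orientation: [-2.193, -2.248, 0.001]
contact_force: [0.0, 0.7, 0.4]
finger_gap: 0.389
gripper_force: 59.9
```

Run:
```python
from h import *
togo(647.7,-151.6,238,1.6)
im,c=shot('wrist'); p=pose()[0]
uv=np.vstack([pix(c,[[p[0],p[1],p[2]-.182+.02]])[0],pix(c,[[.6477,-.1516,.056]])[0]]);print(uv)
for q in uv: cv2.circle(im,tuple(map(int,q)),3,(0,0,255),-1)
cv2.imwrite('pics/w10.png',im)
```

```text
t23.4 at [ 642.5 -152.1  289.5] yaw 1.4 gap 0.39 tilt [-0.001  0.    -1.   ] q6 -0.34
  go tool xyz [0.0003 0.0053 0.0515] twist -0.003
[[320.49779346 262.9041548 ]
 [328.44965927 214.53410494]]
```

View pics/w10.png

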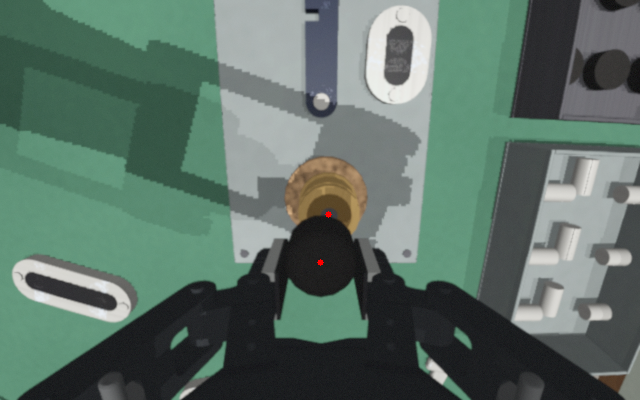

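The stop is held at (320,258), and the housing's centre mark coincides with the predicted (328,214). Lower it onto the housing.

>>> move_arm:
  deltas:
    - {"x":0,"y":0.005,"z":0.015,"twist":0,"gripper":-0.6}
    - {"x":0,"y":0,"z":0.015,"twist":0,"gripper":-0.6}
    - {"x":0,"y":0,"z":0.01,"twist":0,"gripper":-0.6}
    - {"x":0,"y":0,"z":0,"twist":0,"gripper":-0.6}
    - {"x":0,"y":0,"z":0,"twist":0,"gripper":-0.6}

```text
time: 23.9
tcp_pos: [0.6474, -0.1519, 0.2488]
orientation: [-2.192, -2.248, 0.001]
contact_force: [0.2, -0.2, -0.6]
finger_gap: 0.388
gripper_force: 59.9
```

Run:
```python
from h import *
togo(647.7,-151.6,238,1.6)
```

```text
t23.9 at [ 647.4 -151.9  248.8] yaw 1.4 gap 0.39 tilt [-0.002  0.001 -1.   ] q6 -0.34
  go tool xyz [0.0003 0.0004 0.0108] twist -0.003
```

>>> move_arm:
  deltas:
    - {"x":0,"y":0,"z":0.005,"twist":0,"gripper":-0.6}
    - {"x":0,"y":0,"z":0.003,"twist":0,"gripper":-0.6}
    - {"x":0,"y":0,"z":0.0015,"twist":0,"gripper":-0.6}
    - {"x":0,"y":0,"z":0,"twist":0,"gripper":-0.6}
    - {"x":0,"y":0,"z":0,"twist":0,"gripper":-0.6}

```text
time: 24.4
tcp_pos: [0.6477, -0.152, 0.2404]
orientation: [2.193, 2.249, 0.0]
contact_force: [0.1, -0.3, -0.4]
finger_gap: 0.389
gripper_force: 59.9
```

>>> move_arm:
  deltas:
    - {"x":0,"y":0,"z":0.001,"twist":0,"gripper":-0.6}
    - {"x":0,"y":0,"z":0,"twist":0,"gripper":-0.6}

```text
time: 24.6
tcp_pos: [0.6477, -0.152, 0.2393]
orientation: [2.193, 2.249, 0.0]
contact_force: [-0.3, -0.7, -0.4]
finger_gap: 0.393
gripper_force: 59.9
```

>>> move_arm:
  deltas:
    - {"x":0,"y":0,"z":0.001,"twist":0,"gripper":-0.6}
    - {"x":0,"y":0,"z":0,"twist":0,"gripper":0.1}
    - {"x":0,"y":0,"z":0,"twist":0,"gripper":0.1}
    - {"x":0,"y":0,"z":0,"twist":0,"gripper":0.1}
    - {"x":0,"y":0,"z":-0.02,"twist":0,"gripper":0.1}

```text
time: 25.1
tcp_pos: [0.6467, -0.1517, 0.2546]
orientation: [-2.189, -2.244, 0.005]
contact_force: [0.8, -1.0, 0.0]
finger_gap: 0.551
gripper_force: 0.0
```

>>> move_arm:
  deltas:
    - {"x":0,"y":0,"z":-0.04,"twist":0,"gripper":0.1}
    - {"x":0,"y":0,"z":-0.03,"twist":0,"gripper":1}
    - {"x":-0.0133,"y":-0.0355,"z":0,"twist":0,"gripper":1}
    - {"x":-0.0133,"y":-0.0355,"z":0,"twist":0,"gripper":1}
    - {"x":-0.0133,"y":-0.0355,"z":0,"twist":0,"gripper":1}

```text
time: 25.6
tcp_pos: [0.5412, -0.1948, 0.3287]
orientation: [2.192, 2.249, 0.0]
contact_force: [0.4, -1.1, -0.2]
finger_gap: 1.002
gripper_force: 0.0
```

>>> move_arm:
  deltas:
    - {"x":-0.0133,"y":-0.0355,"z":0,"twist":0,"gripper":1}
    - {"x":-0.0133,"y":-0.0355,"z":0,"twist":0,"gripper":1}
    - {"x":-0.0133,"y":-0.0355,"z":0,"twist":0,"gripper":1}
    - {"x":-0.0133,"y":-0.0355,"z":0,"twist":0,"gripper":1}
    - {"x":0,"y":0,"z":0,"twist":-0.142,"gripper":1}

```text
time: 26.1
tcp_pos: [0.3984, -0.2523, 0.3285]
orientation: [-2.029, -2.398, 0.003]
contact_force: [1.9, 0.5, 0.4]
finger_gap: 0.998
gripper_force: 0.0
```

>>> move_arm:
  deltas:
    - {"x":0,"y":0,"z":0,"twist":-0.142,"gripper":1}
    - {"x":0,"y":0,"z":0,"twist":-0.142,"gripper":1}
    - {"x":0,"y":0,"z":0,"twist":-0.142,"gripper":1}
    - {"x":0,"y":0,"z":0,"twist":-0.142,"gripper":1}
    - {"x":0,"y":0,"z":0,"twist":-0.142,"gripper":1}

```text
time: 26.6
tcp_pos: [0.4015, -0.2513, 0.3285]
orientation: [1.059, 2.957, -0.0]
contact_force: [0.7, 0.4, 0.4]
finger_gap: 0.997
gripper_force: 0.0
```

>>> move_arm:
  deltas:
    - {"x":0,"y":0,"z":0,"twist":-0.142,"gripper":1}
    - {"x":0,"y":0,"z":0,"twist":-0.142,"gripper":1}
    - {"x":0,"y":0,"z":0,"twist":-0.142,"gripper":1}
    - {"x":0,"y":0,"z":0,"twist":0,"gripper":1}
    - {"x":0,"y":0,"z":0,"twist":0,"gripper":1}

```text
time: 27.1
tcp_pos: [0.4015, -0.2513, 0.3284]
orientation: [0.424, 3.112, -0.0]
contact_force: [-0.0, -0.4, -0.2]
finger_gap: 0.998
gripper_force: 0.0
```

Run:
```python
from h import *
a,_=shot('side')
im,c=shot('wrist')
uv=pix(c,[[.4017,-.2516,.006]])[0]; print(uv)
p=im.copy()
h=blob(mask(im,'chrome'),uv,120,9); cv2.polylines(p,[h.reshape(-1,1,2)],1,(0,0,255)); f=fit(c,h,.008); print(f)
cv2.imwrite('pics/w11.png',np.hstack([p[:,120:520],cv2.resize(a[140:300,290:450],(400,400))]))
togo(f[0],f[1],174,f[7]-90)
```

```text
[320.99850744 186.2866372 ]
[ 403.1 -252.6  122.2   48.2  -15.   402.3 -252.5  -15.2]
t27.2 at [ 401.5 -251.3  328.3] yaw 74.5 gap 1.00 tilt [ 0. -0. -1.] q6 -1.98
  go tool xyz [-0.0018 -0.0009  0.1543] twist -0.004
```

View pics/w11.png

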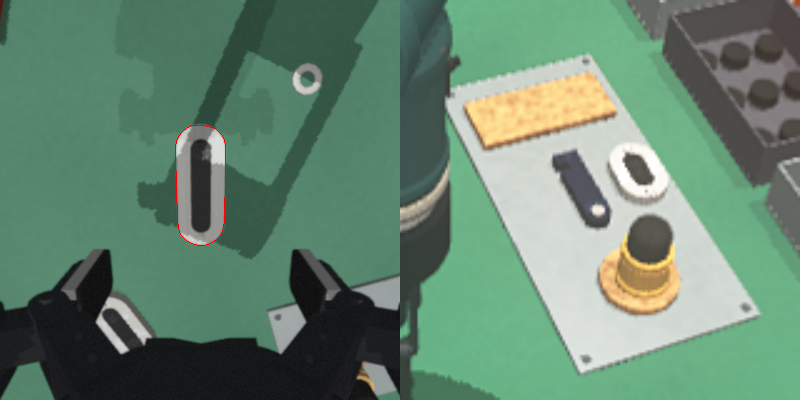

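The stop sits dome-up on the housing; the long escutcheon's outline (centre (320,185) full-frame) is aligned under the gripper.

>>> move_arm:
  deltas:
    - {"x":-0.0015,"y":-0.001,"z":0.03,"twist":0,"gripper":1}
    - {"x":0,"y":0,"z":0.04,"twist":0,"gripper":1}
    - {"x":0,"y":0,"z":0.04,"twist":0,"gripper":0.5}
    - {"x":0,"y":0,"z":0.02,"twist":0,"gripper":0.5}
    - {"x":0,"y":0,"z":0,"twist":0,"gripper":0.5}

```text
time: 27.7
tcp_pos: [0.4013, -0.2515, 0.1945]
orientation: [-0.42, -3.106, -0.007]
contact_force: [0.4, -0.4, -0.2]
finger_gap: 0.746
gripper_force: 0.0
```

>>> move_arm:
  deltas:
    - {"x":0,"y":0,"z":0,"twist":0,"gripper":0.5}

```text
time: 27.8
tcp_pos: [0.403, -0.2528, 0.1987]
orientation: [0.421, 3.113, -0.0]
contact_force: [0.4, 0.9, -0.2]
finger_gap: 0.749
gripper_force: 0.0
```

Run:
```python
from h import *
togo(402.5,-252.3,173.5,74.9)
```

```text
t27.8 at [ 403.  -252.8  198.7] yaw 74.6 gap 0.75 tilt [ 0. -0. -1.] q6 -1.98
  go tool xyz [0.0006 0.0004 0.0252] twist -0.005
```

>>> move_arm:
  deltas:
    - {"x":0,"y":0,"z":0.016,"twist":0,"gripper":0.5}
    - {"x":0,"y":0,"z":0.009,"twist":0,"gripper":0.5}
    - {"x":0,"y":0,"z":0,"twist":0,"gripper":0.5}
    - {"x":0,"y":0,"z":0,"twist":0,"gripper":-0.5}
    - {"x":0,"y":0,"z":0,"twist":0,"gripper":-0.5}

```text
time: 28.3
tcp_pos: [0.4034, -0.2531, 0.1749]
orientation: [0.419, 3.111, -0.002]
contact_force: [0.8, 0.1, -0.5]
finger_gap: 0.515
gripper_force: 61.7
```

>>> move_arm:
  deltas:
    - {"x":0,"y":0,"z":0,"twist":0,"gripper":-0.5}
    - {"x":0,"y":0,"z":0,"twist":0,"gripper":-0.5}
    - {"x":0,"y":0,"z":0,"twist":0,"gripper":-0.5}

```text
time: 28.6
tcp_pos: [0.4034, -0.2531, 0.1748]
orientation: [0.419, 3.111, -0.002]
contact_force: [0.1, -0.2, 6.9]
finger_gap: 0.521
gripper_force: 62.5
```

>>> move_arm:
  deltas:
    - {"x":0,"y":0,"z":-0.03,"twist":0,"gripper":-0.5}
    - {"x":0,"y":0,"z":-0.04,"twist":0,"gripper":-0.5}
    - {"x":0,"y":0,"z":-0.04,"twist":0,"gripper":-0.5}
    - {"x":0,"y":0,"z":0,"twist":-0.148,"gripper":-0.5}
    - {"x":0,"y":0,"z":0,"twist":-0.148,"gripper":-0.5}

```text
time: 29.1
tcp_pos: [0.4029, -0.2528, 0.2848]
orientation: [-0.054, 3.139, -0.003]
contact_force: [0.6, 0.5, -1.7]
finger_gap: 0.516
gripper_force: 62.0
```

>>> move_arm:
  deltas:
    - {"x":-0.016,"y":0.02,"z":0,"twist":0,"gripper":-0.5}
    - {"x":-0.0247,"y":0.0315,"z":0,"twist":0,"gripper":-0.5}
    - {"x":-0.0247,"y":0.0315,"z":0,"twist":0,"gripper":-0.5}
    - {"x":-0.0247,"y":0.0315,"z":0,"twist":0,"gripper":-0.5}
    - {"x":-0.0247,"y":0.0315,"z":0,"twist":0,"gripper":-0.5}

```text
time: 29.6
tcp_pos: [0.5138, -0.102, 0.2825]
orientation: [0.044, -3.14, -0.0]
contact_force: [1.1, 0.4, -2.1]
finger_gap: 0.519
gripper_force: 62.0
```

>>> move_arm:
  deltas:
    - {"x":-0.0247,"y":0.0315,"z":0,"twist":0,"gripper":-0.5}
    - {"x":-0.0247,"y":0.0315,"z":0,"twist":0,"gripper":-0.5}
    - {"x":-0.0247,"y":0.0315,"z":0,"twist":0,"gripper":-0.5}
    - {"x":-0.0247,"y":0.0315,"z":0,"twist":0,"gripper":-0.5}
    - {"x":-0.0247,"y":0.0315,"z":0,"twist":0,"gripper":-0.5}

```text
time: 30.1
tcp_pos: [0.6329, 0.059, 0.2821]
orientation: [0.045, -3.14, 0.0]
contact_force: [-0.0, -0.5, -1.4]
finger_gap: 0.516
gripper_force: 62.0
```

>>> move_arm:
  deltas:
    - {"x":0,"y":0,"z":0,"twist":0,"gripper":-0.5}
    - {"x":0,"y":0,"z":0,"twist":0,"gripper":-0.5}

```text
time: 30.3
tcp_pos: [0.6323, 0.0582, 0.2818]
orientation: [0.047, -3.139, 0.001]
contact_force: [-1.2, -0.5, -2.0]
finger_gap: 0.519
gripper_force: 62.1
```

Run:
```python
from h import *
togo(641,68.3,191,91.6)
im,c=shot('wrist'); p=pose()[0]; zb=p[2]-.1748
h=blob(mask(im,'chrome'),pix(c,[[p[0],p[1],zb+.012]])[0]+[25,0],130,9); print(fit(c,h,zb+.012))
a,c=shot('side')
h=blob(mask(a,'cork'),pix(c,[[.641,.0685,.016]])[0],50,3); print(h.shape)
```

```text
t30.3 at [632.3  58.2 281.8] yaw 91.7 gap 0.52 tilt [-0.003 -0.001 -1.   ] q6 -1.60
  go tool xyz [-0.0092  0.0099  0.0907] twist 0.002
[624.   52.1 108.4  92.7   1.6 618.8  53.7   3.6]
(13, 2)
```

>>> move_arm:
  deltas:
    - {"x":-0.005,"y":0.005,"z":0.02,"twist":0,"gripper":-0.5}
    - {"x":-0.0045,"y":0.005,"z":0.03,"twist":0,"gripper":-0.5}
    - {"x":0,"y":0,"z":0.02,"twist":0,"gripper":-0.5}
    - {"x":0,"y":0,"z":0,"twist":0,"gripper":-0.5}
    - {"x":0,"y":0,"z":0,"twist":0,"gripper":-0.5}

```text
time: 30.9
tcp_pos: [0.6412, 0.0666, 0.2133]
orientation: [0.042, -3.141, 0.0]
contact_force: [0.1, 0.5, -1.3]
finger_gap: 0.515
gripper_force: 62.0
```

Run:
```python
from h import *
togo(641,68.3,191,91.6)
im,c=shot('wrist'); cv2.imwrite('pics/w12.png',im)
```

```text
t30.9 at [641.2  66.6 213.3] yaw 91.5 gap 0.52 tilt [-0.001 -0.    -1.   ] q6 -1.58
  go tool xyz [0.0002 0.0017 0.0223] twist -0.001
```

View pics/w12.png

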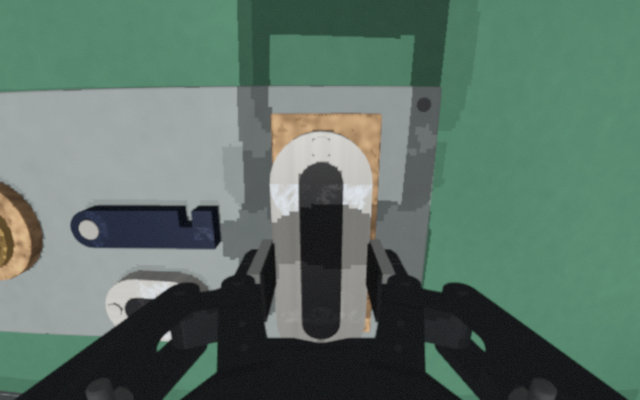

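The long escutcheon is aligned over the oblong pad (pad spans u 272–381, plate 270–373), a 1.7 mm shift remains. Lower and release.

>>> move_arm:
  deltas:
    - {"x":0,"y":0.0015,"z":0.01,"twist":0,"gripper":-0.5}
    - {"x":0,"y":0,"z":0.008,"twist":0,"gripper":-0.5}
    - {"x":0,"y":0,"z":0.002,"twist":0,"gripper":-0.5}
    - {"x":0,"y":0,"z":0,"twist":0,"gripper":-0.5}
    - {"x":0,"y":0,"z":0,"twist":0,"gripper":-0.5}

```text
time: 31.45
tcp_pos: [0.6417, 0.0693, 0.1933]
orientation: [-0.044, 3.141, -0.0]
contact_force: [0.1, -0.6, -1.9]
finger_gap: 0.515
gripper_force: 62.1
```

>>> move_arm:
  deltas:
    - {"x":0,"y":0,"z":0.001,"twist":0,"gripper":-0.5}
    - {"x":0,"y":0,"z":0,"twist":0,"gripper":-0.5}

```text
time: 31.65
tcp_pos: [0.6417, 0.0692, 0.1924]
orientation: [-0.044, 3.141, -0.0]
contact_force: [-0.9, 0.6, -1.1]
finger_gap: 0.521
gripper_force: 62.1
```

Release, go up, and retreat toward the robot for a final look.

>>> move_arm:
  deltas:
    - {"x":0,"y":0,"z":0.001,"twist":0,"gripper":-0.5}
    - {"x":0,"y":0,"z":0,"twist":0,"gripper":0.25}
    - {"x":0,"y":0,"z":0,"twist":0,"gripper":0.25}
    - {"x":0,"y":0,"z":0,"twist":0,"gripper":0.25}
    - {"x":0,"y":0,"z":-0.02,"twist":0,"gripper":0.25}

```text
time: 32.15
tcp_pos: [0.6404, 0.0692, 0.2081]
orientation: [0.044, -3.135, 0.0]
contact_force: [-0.2, -0.1, -0.3]
finger_gap: 0.627
gripper_force: 0.0
```

>>> move_arm:
  deltas:
    - {"x":0,"y":0,"z":-0.04,"twist":0,"gripper":0.25}
    - {"x":0,"y":0,"z":-0.04,"twist":0,"gripper":0.25}
    - {"x":0,"y":0,"z":-0.04,"twist":0,"gripper":0.25}
    - {"x":0.03,"y":0,"z":-0.02,"twist":0,"gripper":0.25}
    - {"x":0.04,"y":0,"z":0,"twist":0,"gripper":0.25}

```text
time: 32.65
tcp_pos: [0.5725, 0.0671, 0.3566]
orientation: [-0.044, 3.131, 0.0]
contact_force: [-0.2, -0.4, -0.0]
finger_gap: 0.627
gripper_force: 0.0
```

>>> move_arm:
  deltas:
    - {"x":0.04,"y":0.02,"z":0,"twist":0,"gripper":0.25}
    - {"x":0.04,"y":0.03,"z":0,"twist":0,"gripper":0.25}
    - {"x":0.02,"y":0.03,"z":0,"twist":0,"gripper":0.25}
    - {"x":0,"y":0,"z":0,"twist":0,"gripper":0.25}
    - {"x":0,"y":0,"z":0,"twist":0,"gripper":0.25}

```text
time: 33.15
tcp_pos: [0.469, 0.1448, 0.3519]
orientation: [-0.047, 3.139, -0.0]
contact_force: [0.3, 0.2, 0.0]
finger_gap: 0.626
gripper_force: 0.0
```

Run:
```python
from h import *
a,c=shot('side')
for n,k,q,z,r in [('long','chrome',(.641,.0685,.028),.022,45),('short','chrome',(.695,-.04,.018),.012,28),('pawl','blue',(.642,-.038,.018),.012,35),('mid','chrome',(.5398,-.3814,.006),.006,40)]:
    try: print(n,fit(c,blob(mask(a,k),pix(c,[q])[0],r,7 if k=='chrome' else 3),z))
    except Exception as e: print(n,e)
cv2.imwrite('pics/s4.png',cv2.resize(a[140:300,280:480],(800,640)[:2])[:600])
```

```text
long [634.7  14.8 206.1 166.4 -88.7 635.9  26.6 -76.9]
short [691.6 -24.1 175.5 125.2  71.7 679.2 -32.7  83.5]
pawl [642.5 -37.8  87.6  23.8 -88.3 642.4 -36.5 -89.2]
mid [ 539.8 -381.4   98.3   49.6   15.8  539.8 -381.3   17.1]
```

View pics/s4.png

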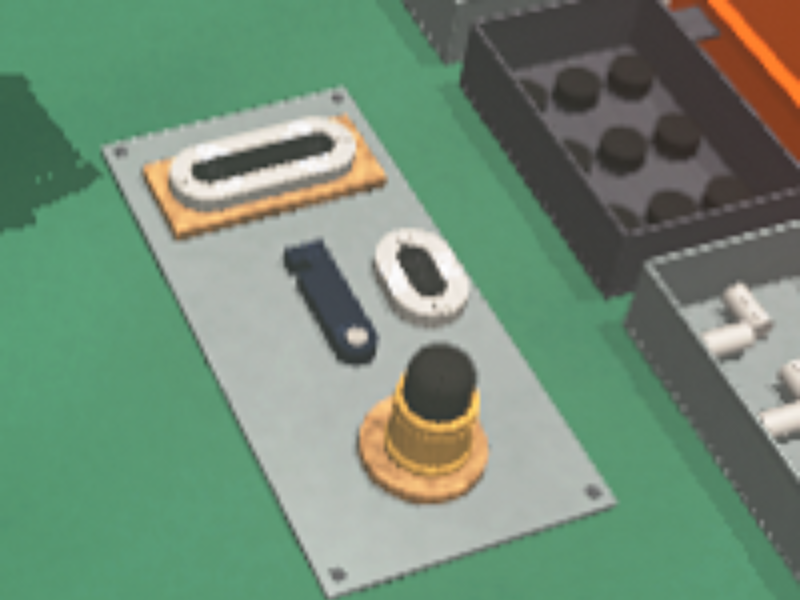

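Everything looks in place; long slot centre at crop (263,157), short at (421,270). Quick numeric check.

Run:
```python
from h import *
c=viewer.get_calibration('side')
print(cast(c,[[345.75,179.25]],.028),cast(c,[[385.25,207.5]],.018))
a=cv2.imread('pics/side0.png'); h=blob(mask(a,'cork'),(350,184),45); 
# pad top corners from the crop picture
k=np.array([[145,167],[182,234],[385,180],[350,116]])/4+[280,140]; print(cast(c,k,.014),cast(c,k,.014).mean(0))
```

```text
[[0.63969849 0.06690052]] [[ 0.69744355 -0.04041548]]
[[0.57300491 0.09443899]
 [0.57565642 0.03380082]
 [0.7100132  0.03772596]
 [0.71246348 0.09759247]] [0.6427845  0.06588956]
```

```bash
python3 -c "
from bench import job; print(job.job_done())"
```

```text
the job is handed in; nothing more can be done
None
```

I handed the job in at about 33 s on the robot's clock, with all five parts placed and the middle escutcheon not disturbed. My last camera check put every part I measured within its limits, but the job gave no verdict back.

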